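# Put the washed dumpling trays and jugs out to drain

## Robot

A 6-joint arm with a two-finger parallel gripper is mounted at the origin on the work surface. World frame = base frame: x ahead of the robot, y to its left, z up, the work surface at z = 0. Lengths are in mm, angles in rad, forces in N, time in s.
With the tool pointing down it reaches from about 375 to 975 mm from the base axis. Payload 3.8 kg.
Tool frame: the origin (TCP) lies midway between the tips of the shut fingers; the grasp point (between the pads) lies 19 mm behind it; z points along the fingers, x is the direction in which the jaws open and shut, and the axes are right-handed (so a half turn about z gives the same grasp; the last joint's range is limited). The gripper opens to 88 mm and grips with 3 to 60 N. Pads are 18 mm wide; open, the fingers measure 123 mm over their backs; the gripper's body (75 mm by 187 mm) begins 45 mm behind the grasp point.
Start: joints at [1.172, 0.264, 1.604, -0, 1.274, -0.037], TCP at [238.919, 631.297, 238.706] pointing down, gripper open.
Joint ranges: [-2.63, 2.63], [-0.94, 2.18], [0.31, 2.57], [-1.31, 4.45], [0, 2.66], [-2.55, 2.55]. Speed limits (rad/s): [2.57, 2.57, 3.14, 3.14, 3.14, 3.14].

## Interface

Orientations are given as a rotation vector (axis times angle).
In Python, from station import * gives the robot as it stands.
- The arm moves only by the tool apply_moves, never from a script. Its arguments are lists of equal length, an entry for each row: "xyz": the shift along the tool's x, y, z in m, a list of three; "delta_rot": the turn, a rotation vector about the tool's x, y, z in degrees, a list of three; "grip": the opening in per cent of the stroke, from 0 (shut) to 100 (fully open). A call has 1 to 20 rows; each row is the pose to reach, as a shift and turn from the pose commanded when the call began, along the tool's axes at that moment; what a row does not reach only later rows make up. A row lasts 1/8 s, in which the tool goes at most 62.5 mm and 10.7 degrees, less where a joint would pass 70% of its speed; a pose out of reach is approached as far as the arm can. A call with a gripper value outside its range is refused whole. The fingers move at their own pace and stop on an object; the grip force is fixed at half the most. Time passes only in rows, so rows that repeat a pose let the fingers close. It gives the time, the measured TCP pose, the force and the opening at its end, in the units of the state.
- get_state(): the state, without advancing time (a new reading comes with each control period).
- grab_frame(name): name is "side" or "top" or "wrist"; returns a dict with "frame" (384x512x3 uint8, red, green, blue), "range_z" (384x512 float32, mm along the optical axis (not along the pixel's ray), 0 where there is no reading), "K" (3x3 intrinsics, pixels), "rvec" (rotation vector, rad) and "tvec" (3), from world to camera coordinates, as OpenCV has them. Camera axes: x right, y down, z forward; pixel columns grow to the right and rows downward; lengths in mm; the calibration is good to about 2 mm. A picture is of the moment at which its call begins.
- job_done(): hands the job in, once; it reports no verdict.
The state is a dict: "time_s": time; "joint_positions": joint angles; "joint_vel": joint speeds; "joint_efforts": joint torques, N m; "tool_pos": TCP position; "ee_rot": TCP orientation; "wrist_force": force on the tool from outside, world axes, zero at the start; "torque": the same for the moment, N m; "gripper_width": opening from 0.0 (shut) to 1.0 (fully open).
Only numpy, scipy, OpenCV 4.12 (cv2) and the standard library are available. Lean on these libraries where they do the work, as an engineer would, in place of code of your own. Each camera call takes 0.05 s, during which the arm holds its last target.

## Task

Put the washed things out to drain: turn every tray over so that it lies flat on the mat or bench with its open side down (they can be pushed up against the low steel upstand until they tip, then pulled over), and hang both steel jugs by their handles on the hooks of the rack. There may be two or three trays; hang one jug on each hook, whichever way round, and the soap bottle, bowl and jar must be left where they stand.

Things in the scene. Friction and masses are not known exactly. Their poses are not given: they have to be found in the camera images.
- upstand: Fixed steel wall, 500 mm along its y, slippery to trays. Origin: on the bench, middle of its front foot line; x points into the wall, away from the robot. A 56 deg bevel rises from the foot to z 65 mm at x 44, then an upright plate (x 44 to 52) to z 80; free behind. In front a 3 mm rubber mat (x -240 to 0) under the trays. A tray pushed square to it rides up and stays leaning at 60 deg, 30 mm over its top.
- tray1_c (a point): Dumpling tray 1 (may be absent): shallow open white plastic tray, 130 mm (its x) by 100 mm (its y) by 18 mm deep, walls and floor 4 mm, about 0.2 kg, blue inside with six round pocket marks, plain white underneath. Point: its centre, half-way up. z points out of the open side: up while the tray lies face up (as at the start), down when face down.
- tray2_c (a point): Dumpling tray 2 (may be absent): shallow open white plastic tray, 130 mm (its x) by 100 mm (its y) by 18 mm deep, walls and floor 4 mm, about 0.2 kg, blue inside with six round pocket marks, plain white underneath. Point: its centre, half-way up. z points out of the open side: up while the tray lies face up (as at the start), down when face down.
- tray3_c (a point): Dumpling tray 3 (may be absent): shallow open white plastic tray, 130 mm (its x) by 100 mm (its y) by 18 mm deep, walls and floor 4 mm, about 0.2 kg, blue inside with six round pocket marks, plain white underneath. Point: its centre, half-way up. z points out of the open side: up while the tray lies face up (as at the start), down when face down.
- jug1_c (a point): Steel measuring jug 1 standing upright: 60 mm across the rim (56 at the foot), 80 mm high, about 0.16 kg, with a square green handle of 8 mm bar. Point: centre of the jug, half-way up, on its axis. z points out of its mouth, y towards its handle.
- jug1_eye (a point): Centre of the opening of jug 1's handle, 49 mm out from the jug's axis along its y and 43 mm above its foot. The opening is 35 mm wide (along the jug's y) and 46 mm high; one looks through it along the jug's x. The handle's upper bar is centred 27 mm above this point.
- jug2_c (a point): Steel measuring jug 2 standing upright: 60 mm across the rim (56 at the foot), 80 mm high, about 0.16 kg, with a square green handle of 8 mm bar. Point: centre of the jug, half-way up, on its axis. z points out of its mouth, y towards its handle.
- jug2_eye (a point): Centre of the opening of jug 2's handle, 49 mm out from the jug's axis along its y and 43 mm above its foot. The opening is 35 mm wide (along the jug's y) and 46 mm high; one looks through it along the jug's x. The handle's upper bar is centred 27 mm above this point.
- hook_left (a point): The left of the rack's two fixed copper hooks (8 mm round bar), seen from the robot. Point: on the bar's centre line, half-way along its level part, 190 mm above the bench. x points along the bar to its post, 60 mm behind this point; towards the robot the level bar ends 50 mm from it and turns up, to a tip another 12 mm out and 18 mm higher. z up.
- hook_right (a point): The right of the rack's two fixed copper hooks (8 mm round bar), seen from the robot. Point: on the bar's centre line, half-way along its level part, 190 mm above the bench. x points along the bar to its post, 60 mm behind this point; towards the robot the level bar ends 50 mm from it and turns up, to a tip another 12 mm out and 18 mm higher. z up.
- soap_c (a point): Green soap bottle, bystander, 60 mm wide and 170 mm high; point at half height.
- bowl: White bowl, bystander, 120 mm wide and 50 mm high; origin under its middle.
- jar: Amber jar, bystander, 64 mm wide and 90 mm high; origin under its middle.
- rack: Fixed jug rack: dark steel foot 70 x 240 x 12 mm and two posts 150 mm apart, each with one hook. Origin: on the bench between the two posts; x points away from the hooks' tips, z up.

How it is judged:
By the outcome, as a careful person would: the job done as asked, in the order asked, and still so for the second after the job is handed in, with the robot touching nothing.
Of tray1, tray2, tray3 only 2 to 3 are there at a start; the rules pass over those that are not, and their reading is None.
At some moment in a run one of tray1, tray2, tray3 may be knocked a few centimetres aside while the robot is not near it.
It also fails if it takes over 210 s, if anything falls off the work surface, if the arm or the gripper's body presses on something with over 40 N, if the wrist force passes 120 N, or if a joint passes its speed limit or range.

## Working session

There is one attempt and no reset: what is moved stays moved. The work goes in short steps, Python scripts to look and compute and a tool call to move; the robot and the scene stay as the last step left them, time stands still between calls to the robot, and variables do not carry over. Pictures are saved under pics/ and viewed, and the job is handed in when it is done.

Besides the shell and the picture viewer there is one more tool, called after "Call:" in YAML: its name, and indented under it one key for each argument. apply_moves: Moves the arm, as the interface text tells. Its arguments: {"type":"object","properties":{"xyz":{"type":"array","items":{"type":"array","items":{"type":"number"}}},"delta_rot":{"type":"array","items":{"type":"array","items":{"type":"number"}}},"grip":{"type":"array","items":{"type":"number"}}},"required":["xyz","delta_rot","grip"]}

```bash
ls; mkdir -p pics; cat > h.py <<'E'
from station import *
import numpy as np, cv2
from scipy.spatial.transform import Rotation as R
def cam(n):
    f=grab_frame(n); f['R']=R.from_rotvec(np.array(f['rvec']).ravel()).as_matrix(); f['t']=np.array(f['tvec']).ravel(); f['K']=np.array(f['K'])
    return f
def save(f,name): cv2.imwrite('pics/'+name,cv2.cvtColor(f['frame'],cv2.COLOR_RGB2BGR))
def cloud(f):
    z=f['range_z'].astype(float); v,u=np.mgrid[:z.shape[0],:z.shape[1]]
    K=f['K']; P=np.stack([(u-K[0,2])/K[0,0]*z,(v-K[1,2])/K[1,1]*z,z],-1)
    W=(P-f['t'])@f['R']; W[z<=0]=np.nan
    return W
def ray(f,u,v,h):
    d=f['R'].T@np.linalg.solve(f['K'],[u,v,1]); c=-f['R'].T@f['t']
    return c+d*(h-c[2])/d[2]
def tool():
    s=get_state(); return np.array(s['tool_pos']),R.from_rotvec(s['ee_rot']),s
def rel(p_target,R_target):
    p,r,s=tool(); 
    return r.inv().apply(np.array(p_target)-p)/1000,(r.inv()*R_target).as_rotvec(degrees=True)
E
python3 - <<'E'
from h import *
for n in ['top','side','wrist']:
    f=cam(n); save(f,n+'0.png'); print(n,(-f['R'].T@f['t']).round(), f['R'].round(2).tolist(), f['K'][0,0])
p,r,s=tool(); print(s); print(r.as_matrix().round(2))
E
```

```text
pics
top [ 351.   40. 1289.] [[0.11, -0.99, 0.0], [-0.97, -0.11, -0.21], [0.2, 0.02, -0.98]] 360.1526036228444
side [ 248. -998. 1253.] [[0.94, -0.34, -0.02], [-0.25, -0.67, -0.7], [0.22, 0.66, -0.72]] 448.62053767501106
wrist [165. 659. 385.] [[0.35, 0.94, -0.0], [0.89, -0.34, 0.31], [0.29, -0.11, -0.95]] 333.5878859093879
{'time_s': 0.15, 'joint_positions': array([ 1.17207730e+00,  2.64577948e-01,  1.60500546e+00,  9.42868395e-06,
        1.27373548e+00, -3.68954492e-02]), 'joint_vel': array([-0.00129541, -0.00373343, -0.00519283, -0.00047797,  0.00110446,
        0.00071628]), 'joint_efforts': array([ 1.36681720e-04, -5.02854860e+01, -3.57467401e+01,  7.29257497e-02,
        2.49748392e-02, -1.09927691e-04]), 'tool_pos': array([238.72426217, 630.80241526, 237.70511213]), 'ee_rot': array([ 2.58412842e+00,  1.78496416e+00, -2.29332821e-03]), 'wrist_force': array([-0.22226632, -0.34307018, -0.77295544]), 'torque': array([-0.00115784,  0.0395597 , -0.03353542]), 'gripper_width': 1.0000990042565336}
[[ 0.35  0.94 -0.  ]
 [ 0.94 -0.35 -0.  ]
 [-0.   -0.   -1.  ]]
```

View pics/top0.png

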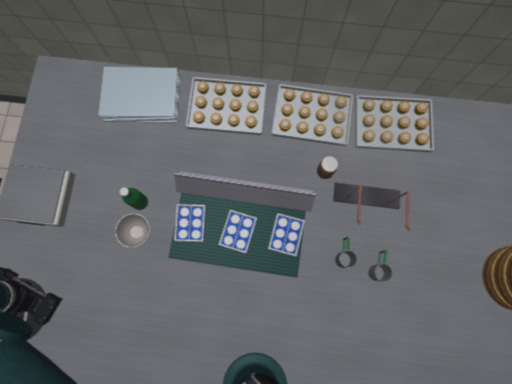

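View pics/side0.png

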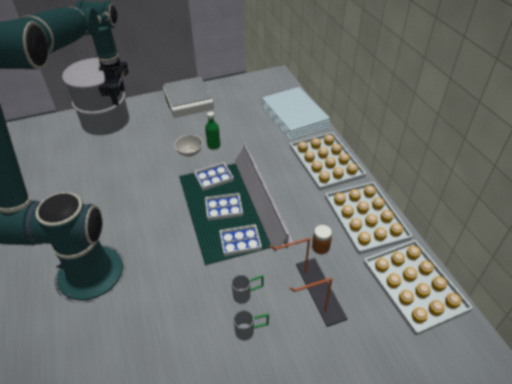

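View pics/wrist0.png

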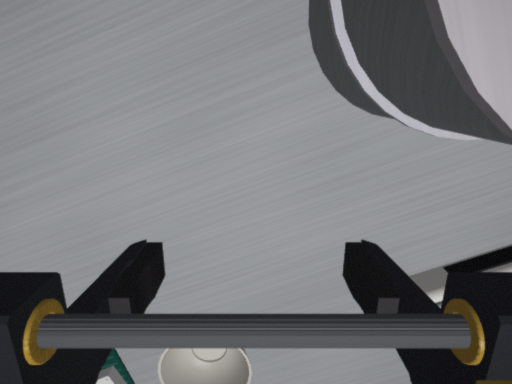

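The top view shows three face-up trays, at px (190,223), (238,231) and (287,235). The jugs are at (346,259) and (380,272), the hooks near (360,205) and (408,210). Next I'll measure all of these.

```bash
cat >> h.py <<'E'
def trays(f,zr=(-15,60)):
    W=cloud(f); hsv=cv2.cvtColor(f['frame'],cv2.COLOR_RGB2HSV)
    green=((hsv[...,0]>70)&(hsv[...,0]<100)&(hsv[...,1]>80)).astype(np.uint8)
    return W,hsv,green
E
python3 - <<'E'
from h import *
f=cam('top'); W=cloud(f); hsv=cv2.cvtColor(f['frame'],cv2.COLOR_RGB2HSV)
for u,v in [(190,223),(200,222),(176,180),(310,205),(175,190),(312,197),(240,262),(346,259),(346,240),(380,272),(380,256),(360,190),(360,215),(408,195),(408,222),(335,196),(380,196),(328,165),(132,200),(132,230),(250,300)]:
    print((u,v),hsv[v,u],W[v,u].round(0))
# blue masks
m=((hsv[...,0]>100)&(hsv[...,0]<130)&(hsv[...,1]>120)).astype(np.uint8)
m=cv2.morphologyEx(m,cv2.MORPH_CLOSE,np.ones((9,9)))
n,l,st,c=cv2.connectedComponentsWithStats(m)
for i in range(1,n):
    if st[i,4]<150: continue
    cs,_=cv2.findContours((l==i).astype(np.uint8),0,1)
    pts=np.array([ray(f,*q,15)[:2] for q in cs[0][:,0]],np.float32)
    print(st[i],cv2.minAreaRect(pts))
big=cv2.resize(cv2.cvtColor(f['frame'],cv2.COLOR_RGB2BGR)[140:300,160:430],None,fx=2.9,fy=2.9,interpolation=2); cv2.imwrite('pics/z1.png',big)
g=cam('side')
big=cv2.resize(cv2.cvtColor(g['frame'],cv2.COLOR_RGB2BGR)[130:350,170:370],None,fx=2.7,fy=2.7,interpolation=2); cv2.imwrite('pics/z2.png',big)
E
```

```text
(190, 223) [113  83 151] [513. 290.  16.]
(200, 222) [116  22 185] [521. 257.   9.]
(176, 180) [130  16  93] [656. 357.  49.]
(310, 205) [138  14  90] [ 624. -128.   30.]
(175, 190) [115  14 109] [629. 366.   4.]
(312, 197) [140  17  90] [ 647. -129.   55.]
(240, 262) [89 83 77] [397.  97.   3.]
(346, 259) [113  17 121] [ 449. -272.    9.]
(346, 240) [76 55 97] [ 518. -271.   -3.]
(380, 272) [113  17 117] [ 418. -395.    3.]
(380, 256) [ 69  92 105] [ 472. -387.   21.]
(360, 190) [  7 105 124] [ 653. -257.  196.]
(360, 215) [158  10 104] [ 614. -316.   -3.]
(408, 195) [  7 104 128] [ 654. -406.  196.]
(408, 222) [  6  54 114] [ 569. -408.  197.]
(335, 196) [133  29  61] [ 670. -217.   16.]
(380, 196) [128  16  64] [ 689. -379.   15.]
(328, 165) [ 10   4 186] [ 759. -170.   91.]
(132, 200) [ 69 137  67] [555. 474. 116.]
(132, 230) [ 11  11 178] [466. 495.   5.]
(250, 300) [111  16 112] [272.  47.  -1.]
[177 207  26  33 767] ((514.8258056640625, 292.3933410644531), (115.48568725585938, 85.31354522705078), 4.198488712310791)
[222 213  32  37 770] ((504.09722900390625, 118.12541198730469), (85.52932739257812, 116.11180114746094), 79.03557586669922)
[271 216  31  37 775] ((512.1906127929688, -54.33283615112305), (85.5245590209961, 116.00802612304688), 81.92581939697266)
```

View pics/z1.png

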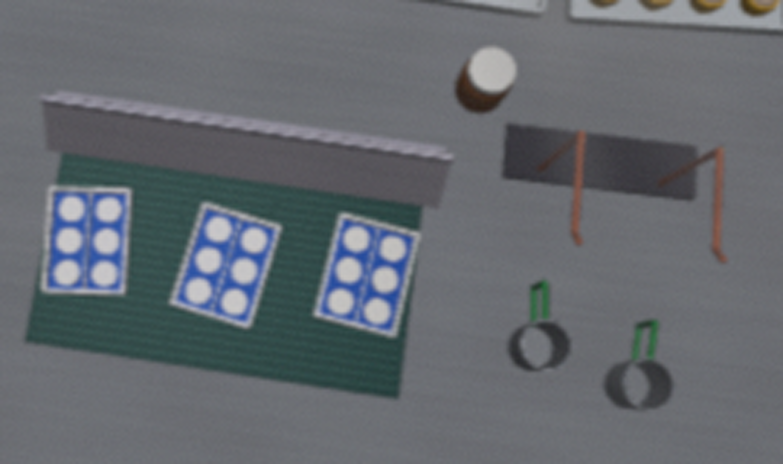

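View pics/z2.png

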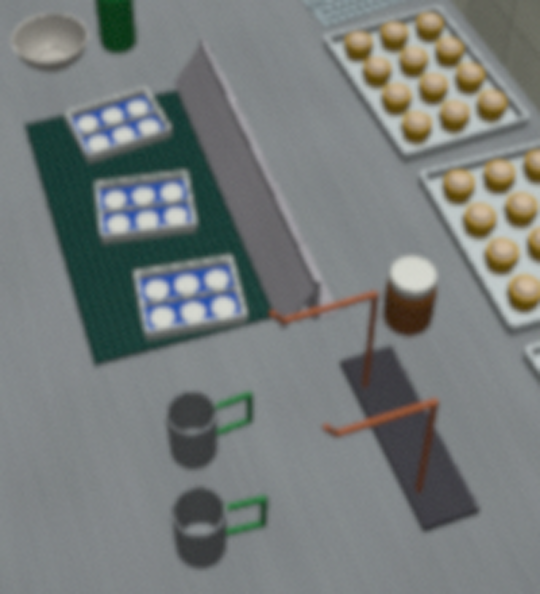

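```bash
cat > m.py <<'E'
from h import *
def line(P):
    c=np.median(P,0); 
    vx,vy,x0,y0=cv2.fitLine(P.astype(np.float32),cv2.DIST_HUBER,0,.01,.01).ravel(); return np.array([vx,vy]),np.array([x0,y0])
f=cam('top');g=cam('side')
for nm,f in (('top',f),('side',g)):
    W=cloud(f); hsv=cv2.cvtColor(f['frame'],cv2.COLOR_RGB2HSV)
    X,Y,Z=W[...,0],W[...,1],W[...,2]
    m=(Z>74)&(Z<86)&(Y>-200)&(Y<420)&(X>600)&(X<720)&(hsv[...,1]<60)
    P=W[m][:,:2]; P=P[~((P[:,0]>700)&(P[:,1]<-130))]
    d,o=line(P); a=np.degrees(np.arctan2(d[1],d[0])); s=(P-o)@d
    print(nm,'plate top',len(P),a.round(2),o.round(1),'ends',(o+d*s.min()).round(),(o+d*s.max()).round(), 'resid',np.std((P-o)@[-d[1],d[0]]).round(1))
    gm=((hsv[...,0]>75)&(hsv[...,0]<100)&(hsv[...,1]>60)&(abs(Z)<15)&(X>350)&(X<660)&(Y>-150)&(Y<400)).astype(np.uint8)
    print('mat box',cv2.minAreaRect(W[(gm>0)][:,:2].astype(np.float32)))
    # copper
    cm=(hsv[...,0]<14)&(hsv[...,1]>80)&(Z>180)&(Z<215)&(X>500)&(X<720)&(Y<-180)&(Y>-480)
    P=W[cm]
    for k,sel in (('L',P[:,1]>-330),('R',P[:,1]<=-330)):
        Q=P[sel]; 
        if len(Q)<5: continue
        q=Q[Q[:,2]<200]; d,o=line(q[:,:2]); 
        print(k,len(Q),'z',np.median(q[:,2]).round(),'dir',np.degrees(np.arctan2(d[1],d[0])).round(1),'xmin',Q[Q[:,0].argmin()].round(),'xmax',Q[Q[:,0].argmax()].round())
    # jugs
    gm=((hsv[...,0]>50)&(hsv[...,0]<85)&(hsv[...,1]>70)&(X>400)&(X<600)&(Y<-180)&(Y>-480)).astype(np.uint8)
    n,l,st,c=cv2.connectedComponentsWithStats(gm)
    for i in range(1,n):
        if st[i,4]>10: Q=W[l==i]; print('handle',st[i],np.nanmedian(Q,0).round(),np.nanmin(Q,0).round(),np.nanmax(Q,0).round())
    jm=(Z>72)&(Z<88)&(X>370)&(X<500)&(Y<-200)&(Y>-450)
    Q=W[jm]
    for k,sel in (('J1',Q[:,1]>-335),('J2',Q[:,1]<=-335)):
        q=Q[sel][:,:2].astype(np.float32)
        if len(q)>4: print(k,len(q),cv2.minEnclosingCircle(q))
E
python3 m.py
```

```text
top plate top 382 88.0 [662.6 109.3] ends [ 654. -139.] [671. 359.] resid 2.6
mat box ((495.88592529296875, 118.02814483642578), (454.4211120605469, 235.93008422851562), 87.800537109375)
L 79 z 194.0 dir -0.9 xmin [ 546. -256.  210.] xmax [ 667. -257.  193.]
R 67 z 194.0 dir -0.9 xmin [ 544. -403.  212.] xmax [ 668. -407.  193.]
handle [343 237   6  13  52] [ 501. -258.   66.] [ 478. -261.   15.] [ 519. -254.   81.]
handle [383 250   4  14  32] [ 470. -385.   73.] [ 445. -406.   -2.] [ 490. -380.   79.]
handle [378 252   3  12  21] [ 469. -384.   19.] [ 447. -387.   14.] [ 486. -381.   23.]
J1 78 ((458.0582275390625, -260.3522033691406), 40.3704833984375)
J2 101 ((437.8271484375, -382.3739013671875), 52.183502197265625)
side plate top 246 87.9 [660.2  83.4] ends [ 652. -138.] [671. 366.] resid 2.7
mat box ((494.59521484375, 116.08802795410156), (456.90203857421875, 236.32395935058594), 87.90473937988281)
L 97 z 192.0 dir -0.5 xmin [ 544. -256.  212.] xmax [ 667. -262.  188.]
R 119 z 192.0 dir -0.1 xmin [ 542. -409.  212.] xmax [ 666. -410.  185.]
handle [250 275  13  16  67] [ 501. -260.   50.] [ 471. -276.   13.] [ 518. -255.   77.]
handle [253 314  16  14  84] [ 466. -387.   51.] [ 437. -398.    9.] [ 487. -380.   79.]
J1 106 ((456.466064453125, -262.92822265625), 40.44118118286133)
J2 124 ((436.0693359375, -382.1900939941406), 51.643802642822266)
```

```bash
cat >> h.py <<'E'
YAW=-2.0; O=np.array([614.5,112.5,0])
RU=R.from_euler('z',YAW,degrees=True)
def u2w(p): return RU.apply(p)+O
def w2u(p): return RU.inv().apply(np.array(p)-O)
RT=RU*R.from_matrix(np.array([[0,1,0],[1,0,0],[0,0,-1]]).T)
def reltrip(pu,Rt=RT):
    d,a=rel(u2w(pu),Rt); print('target u',pu,'-> xyz',d.round(4),'rot',a.round(2))
def blue(f,h=15):
    hsv=cv2.cvtColor(f['frame'],cv2.COLOR_RGB2HSV)
    m=((hsv[...,0]>100)&(hsv[...,0]<130)&(hsv[...,1]>120)).astype(np.uint8)
    m=cv2.morphologyEx(m,cv2.MORPH_CLOSE,np.ones((9,9)))
    n,l,st,c=cv2.connectedComponentsWithStats(m); out=[]
    for i in range(1,n):
        if st[i,4]<150: continue
        cs,_=cv2.findContours((l==i).astype(np.uint8),0,1)
        pts=np.array([w2u(ray(f,*q,h))[:2] for q in cs[0][:,0]],np.float32)
        r=cv2.minAreaRect(pts); out.append(r); print('tray u',np.round(r[0]),np.round(r[1]),round(r[2],1))
    return out
E
python3 - <<'E'
from h import *
blue(cam('top')); blue(cam('side'))
t=w2u([515,292,0])
reltrip([-210,t[1],200]); reltrip([-210,t[1],10])
E
```

```text
tray u [-106.  176.] [115.  85.] 6.5
tray u [-110.    2.] [ 86. 116.] 81.4
tray u [ -97. -170.] [ 86. 116.] 83.9
tray u [-112.    3.] [ 73. 109.] 80.9
tray u [ -97. -169.] [ 76. 112.] 83.0
target u [-210, np.float64(175.91815352802885), 200] -> xyz [-0.253   0.2795  0.0387] rot [-0.000e+00  1.000e-02 -1.873e+01]
target u [-210, np.float64(175.91815352802885), 10] -> xyz [-0.253   0.2795  0.2287] rot [-0.000e+00  1.000e-02 -1.873e+01]
```

Call:
apply_moves:
  xyz:
    - [-0.253,0.2795,0.039]
    - [-0.253,0.2795,0.039]
    - [-0.253,0.2795,0.039]
    - [-0.253,0.2795,0.039]
    - [-0.253,0.2795,0.039]
    - [-0.253,0.2795,0.039]
    - [-0.253,0.2795,0.039]
    - [-0.253,0.2795,0.039]
    - [-0.253,0.2795,0.039]
    - [-0.253,0.2795,0.039]
    - [-0.253,0.2795,0.1]
    - [-0.253,0.2795,0.15]
    - [-0.253,0.2795,0.19]
    - [-0.253,0.2795,0.22]
    - [-0.253,0.2795,0.227]
    - [-0.253,0.2795,0.227]
  delta_rot:
    - [0,0,-18.7]
    - [0,0,-18.7]
    - [0,0,-18.7]
    - [0,0,-18.7]
    - [0,0,-18.7]
    - [0,0,-18.7]
    - [0,0,-18.7]
    - [0,0,-18.7]
    - [0,0,-18.7]
    - [0,0,-18.7]
    - [0,0,-18.7]
    - [0,0,-18.7]
    - [0,0,-18.7]
    - [0,0,-18.7]
    - [0,0,-18.7]
    - [0,0,-18.7]
  grip: [55,55,55,55,55,55,55,55,55,55,55,55,55,55,55,55]

```text
time_s: 2.45
tool_pos: [410.7, 296.4, 11.9]
ee_rot: [-2.259, -2.183, 0.0]
wrist_force: [0.0, -0.3, 0.5]
gripper_width: 0.546
```

```bash
python3 - <<'E'
from h import *
p,r,s=tool(); print(w2u(p).round(1),s['gripper_width'],s['time_s'],s['wrist_force'].round(1)); 
f=cam('top'); save(f,'a1.png'); blue(f); save(cam('wrist'),'a1w.png')
reltrip([-25,175,8])
E
```

```text
[-210.1  176.7   11.9] 0.5461002913580143 2.45 [ 0.  -0.3  0.5]
tray u [-106.  178.] [119.  87.] 7.6
tray u [-110.    2.] [ 86. 116.] 81.0
tray u [ -97. -170.] [ 86. 117.] 83.9
target u [-25, 175, 8] -> xyz [-0.0022  0.184   0.0055] rot [ 0.12 -0.08  0.01]
```

View pics/a1w.png

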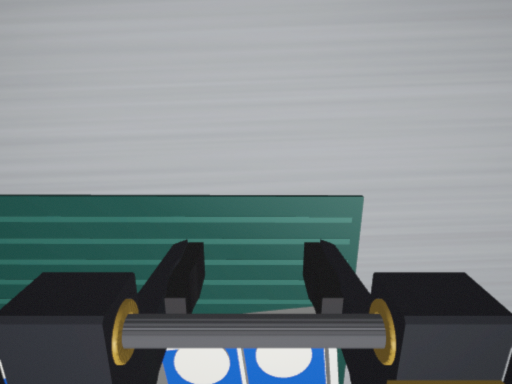

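Call:
apply_moves:
  xyz:
    - [0,0.02,0.003]
    - [0,0.04,0.003]
    - [0,0.05,0.003]
    - [0,0.06,0.003]
    - [0,0.07,0.003]
    - [0,0.08,0.003]
    - [0,0.09,0.003]
    - [0,0.1,0.003]
    - [0,0.108,0.003]
    - [0,0.116,0.003]
    - [0,0.124,0.003]
    - [0,0.131,0.003]
    - [0,0.138,0.003]
    - [0,0.145,0.003]
    - [0,0.151,0.003]
    - [0,0.157,0.003]
    - [0,0.163,0.003]
    - [0,0.169,0.003]
    - [0,0.174,0.003]
    - [0,0.178,0.003]
  delta_rot:
    - [0,0,0]
    - [0,0,0]
    - [0,0,0]
    - [0,0,0]
    - [0,0,0]
    - [0,0,0]
    - [0,0,0]
    - [0,0,0]
    - [0,0,0]
    - [0,0,0]
    - [0,0,0]
    - [0,0,0]
    - [0,0,0]
    - [0,0,0]
    - [0,0,0]
    - [0,0,0]
    - [0,0,0]
    - [0,0,0]
    - [0,0,0]
    - [0,0,0]
  grip: [55,55,55,55,55,55,55,55,55,55,55,55,55,55,55,55,55,55,55,55]

```text
time_s: 5.05
tool_pos: [588.9, 289.4, 8.6]
ee_rot: [-2.26, -2.182, 0.0]
wrist_force: [-1.3, 0.5, -0.6]
gripper_width: 0.549
```

```bash
cat > look.py <<'E'
import sys
from h import *
p,r,s=tool(); print(w2u(p).round(1),s['gripper_width'],s['time_s'],s['wrist_force'].round(1))
f=cam('top');g=cam('side');w=cam('wrist');n=sys.argv[1]
b=lambda f:cv2.cvtColor(f['frame'],cv2.COLOR_RGB2BGR)
a=cv2.resize(b(f)[140:300,150:430],(560,320),interpolation=2)
c=cv2.resize(b(g)[90:350,170:370],(240,312),interpolation=2)
c2=np.zeros((320,240,3),np.uint8); c2[:312]=c
e=cv2.resize(b(g)[120:290,170:350],(384,280)[:2] if 0 else (380,280),interpolation=2); e2=cv2.resize(b(w),(373,280)); 
bot=np.hstack([e,e2]); row=np.zeros((280,800,3),np.uint8); row[:,:bot.shape[1]]=bot
cv2.imwrite('pics/'+n,np.vstack([np.hstack([a,c2]),row]))
E
python3 look.py b1.png
```

```text
[-31.7 175.9   8.6] 0.5486033095259286 5.05 [-1.3  0.5 -0.6]
```

View pics/b1.png

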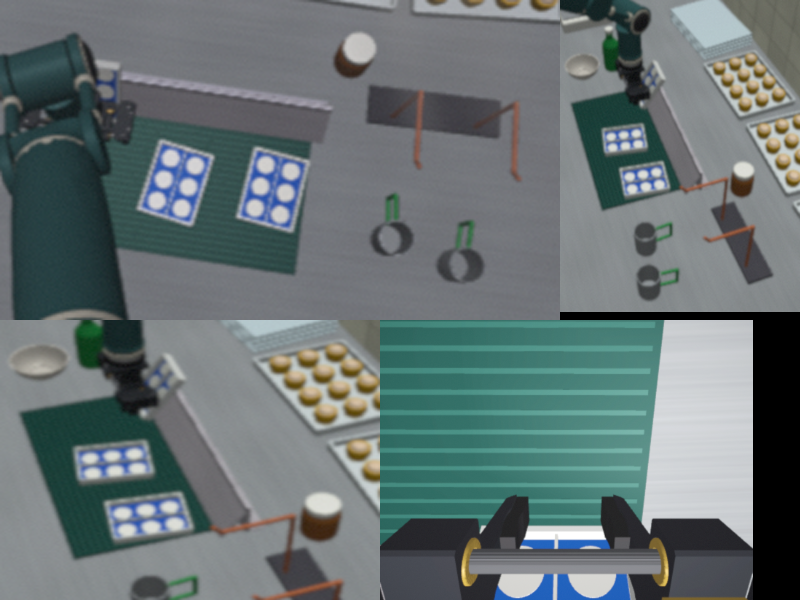

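Call:
apply_moves:
  xyz:
    - [0,0.003,0]
    - [0,0.005,0]
    - [0,0.007,0]
    - [0,0.009,0]
    - [0,0.009,0]
  delta_rot:
    - [0,0,0]
    - [0,0,0]
    - [0,0,0]
    - [0,0,0]
    - [0,0,0]
  grip: [55,55,55,55,55]

```text
time_s: 5.82
tool_pos: [597.8, 289.2, 8.7]
ee_rot: [-2.26, -2.182, -0.0]
wrist_force: [-2.1, 0.2, 0.1]
gripper_width: 0.551
```

```bash
cat > lean.py <<'E'
import sys
from h import *
yc=float(sys.argv[1])
p,r,s=tool(); print(w2u(p).round(1),s['time_s'],s['wrist_force'].round(1))
for n in ('top','side'):
    f=cam(n); W=cloud(f); U=(W-O)@RU.as_matrix(); hsv=cv2.cvtColor(f['frame'],cv2.COLOR_RGB2HSV)
    m=(hsv[...,0]>100)&(hsv[...,0]<130)&(hsv[...,1]>100)&(abs(U[...,1]-yc)<70)&(U[...,0]>-60)&(U[...,0]<110)
    Q=U[m]; Q=Q[np.isfinite(Q).all(1)]
    if len(Q)<8: print(n,len(Q)); continue
    c=Q.mean(0); nrm=np.linalg.svd(Q-c)[2][2]; nrm*=np.sign(nrm[2])
    print(n,len(Q),'c',c.round(),'normal',nrm.round(2),'min',Q.min(0).round(),'max',Q.max(0).round())
E
python3 lean.py 176
```

```text
[-22.9 176.    8.7] 5.825 [-2.1  0.2  0.1]
top 21 c [ 37. 138.  76.] normal [-0.89  0.03  0.46] min [ 23. 130.  49.] max [ 45. 159.  92.]
side 4
```

Call:
apply_moves:
  xyz:
    - [0,-0.025,0]
    - [0,-0.05,0]
    - [0,-0.05,-0.05]
    - [0,-0.05,-0.1]
    - [0,-0.05,-0.15]
    - [0,-0.01,-0.155]
    - [0,0.05,-0.155]
    - [0,0.1,-0.155]
    - [0,0.118,-0.155]
    - [0,0.118,-0.155]
    - [0,0.118,-0.12]
    - [0,0.118,-0.09]
    - [0,0.118,-0.083]
    - [0,0.118,-0.083]
  delta_rot:
    - [0,0,0]
    - [0,0,0]
    - [0,0,0]
    - [0,0,0]
    - [0,0,0]
    - [0,0,0]
    - [0,0,0]
    - [0,0,0]
    - [0,0,0]
    - [0,0,0]
    - [0,0,0]
    - [0,0,0]
    - [0,0,0]
    - [0,0,0]
  grip: [55,55,55,55,55,55,55,55,55,55,55,55,55,55]

```text
time_s: 7.68
tool_pos: [714.9, 285.1, 91.9]
ee_rot: [-2.26, -2.182, 0.001]
wrist_force: [-0.4, 0.7, 0.1]
gripper_width: 0.552
```

```bash
python3 lean.py 176; python3 look.py b2.png
```

```text
[ 94.3 176.   91.9] 7.675 [-0.4  0.7  0.1]
top 8 c [ 28. 132.  59.] normal [-0.88 -0.18  0.45] min [ 16. 130.  36.] max [ 36. 137.  75.]
side 10 c [ 25. 186.  53.] normal [-0.89 -0.02  0.45] min [ 16. 159.  29.] max [ 38. 212.  78.]
[ 95.8 176.5  93.8] 0.5494613052797297 7.775 [0.1 0.5 0.1]
```

View pics/b2.png

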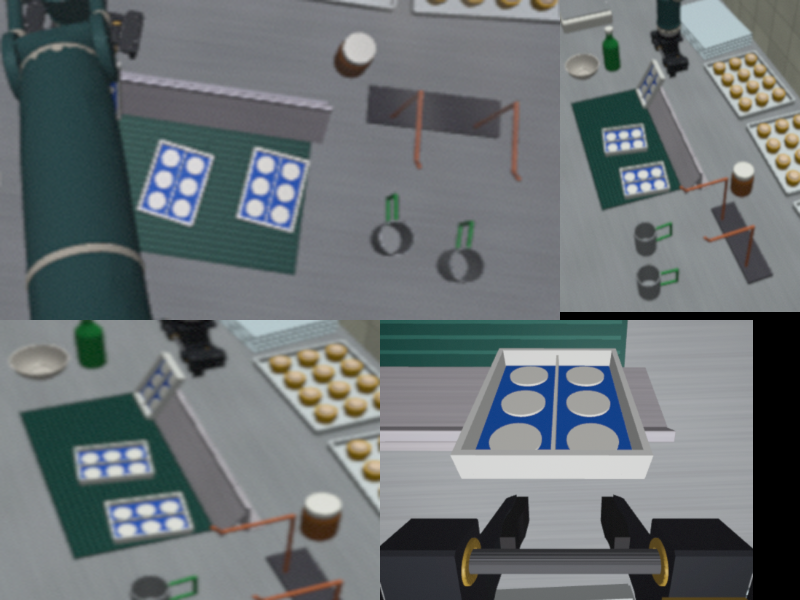

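Call:
apply_moves:
  xyz:
    - [0,-0.012,0]
    - [0,-0.024,0]
    - [0,-0.032,0]
    - [0,-0.04,0]
    - [0,-0.048,0]
    - [0,-0.056,0]
    - [0,-0.064,0]
    - [0,-0.072,0]
    - [0,-0.08,0]
    - [0,-0.088,0]
    - [0,-0.096,0]
    - [0,-0.104,0]
    - [0,-0.112,0]
    - [0,-0.12,0]
    - [0,-0.13,0]
    - [0,-0.14,0]
    - [0,-0.15,0]
    - [0,-0.15,0]
    - [0,-0.15,0]
  delta_rot:
    - [0,0,0]
    - [0,0,0]
    - [0,0,0]
    - [0,0,0]
    - [0,0,0]
    - [0,0,0]
    - [0,0,0]
    - [0,0,0]
    - [0,0,0]
    - [0,0,0]
    - [0,0,0]
    - [0,0,0]
    - [0,0,0]
    - [0,0,0]
    - [0,0,0]
    - [0,0,0]
    - [0,0,0]
    - [0,0,0]
    - [0,0,0]
  grip: [55,55,55,55,55,55,55,55,55,55,55,55,55,55,55,55,55,55,55]

```text
time_s: 10.3
tool_pos: [565.9, 290.3, 91.9]
ee_rot: [2.26, 2.182, 0.001]
wrist_force: [0.4, -0.1, 0.2]
gripper_width: 0.551
```

```bash
python3 look.py b3.png
```

```text
[-54.8 176.   91.9] 0.5511973910492044 10.3 [ 0.4 -0.1  0.2]
```

View pics/b3.png

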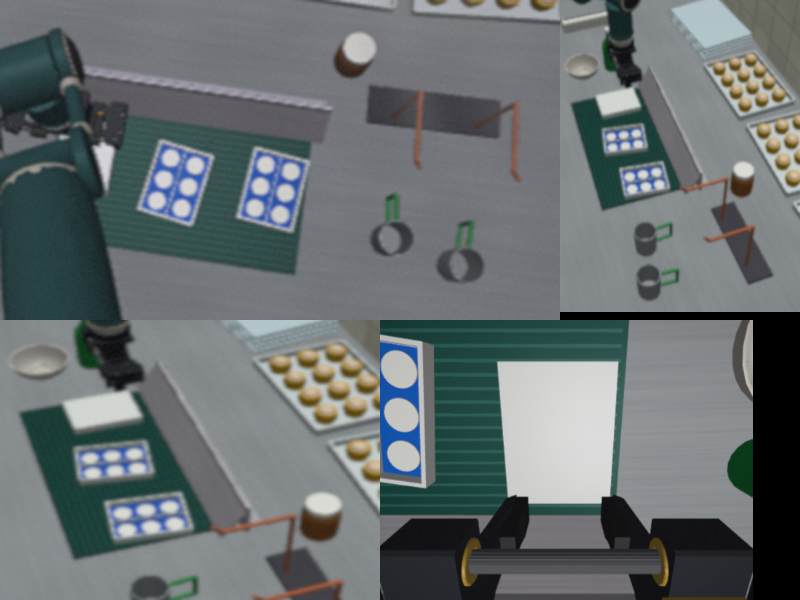

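Tray 1 now lies face down, plain white at px (560,430) in the wrist view. Tray 2 is next, so I'll re-measure it first.

```bash
python3 - <<'E'
from h import *
blue(cam('top')); blue(cam('side'))
E
```

```text
tray u [-111.    2.] [ 86. 115.] 81.2
tray u [ -96. -170.] [ 86. 116.] 83.9
tray u [-112.    4.] [ 73. 109.] 80.9
tray u [ -99. -169.] [ 76. 113.] 81.0
```

Call:
apply_moves:
  xyz:
    - [0,0,-0.05]
    - [-0.04,-0.04,-0.07]
    - [-0.085,-0.08,-0.07]
    - [-0.13,-0.12,-0.07]
    - [-0.17,-0.16,-0.07]
    - [-0.17,-0.16,-0.07]
    - [-0.17,-0.16,-0.03]
    - [-0.17,-0.16,0.02]
    - [-0.17,-0.16,0.06]
    - [-0.17,-0.16,0.082]
    - [-0.17,-0.16,0.083]
  delta_rot:
    - [0,0,0]
    - [0,0,0]
    - [0,0,0]
    - [0,0,0]
    - [0,0,0]
    - [0,0,0]
    - [0,0,0]
    - [0,0,0]
    - [0,0,0]
    - [0,0,0]
    - [0,0,0]
  grip: [55,55,55,55,55,55,55,55,55,55,55]

```text
time_s: 11.92
tool_pos: [399.1, 126.1, 7.2]
ee_rot: [-2.259, -2.181, 0.005]
wrist_force: [-0.1, -0.0, 0.2]
gripper_width: 0.552
```

```bash
python3 look.py c1.png;  python3 - <<'E'
from h import *
blue(cam('side'))
E
```

```text
[-215.8    6.1    7.2] 0.5520227736338408 11.925 [-0.1 -0.   0.2]
tray u [-114.    3.] [ 73. 112.] 78.8
tray u [ -99. -169.] [ 76. 113.] 81.0
```

View pics/c1.png

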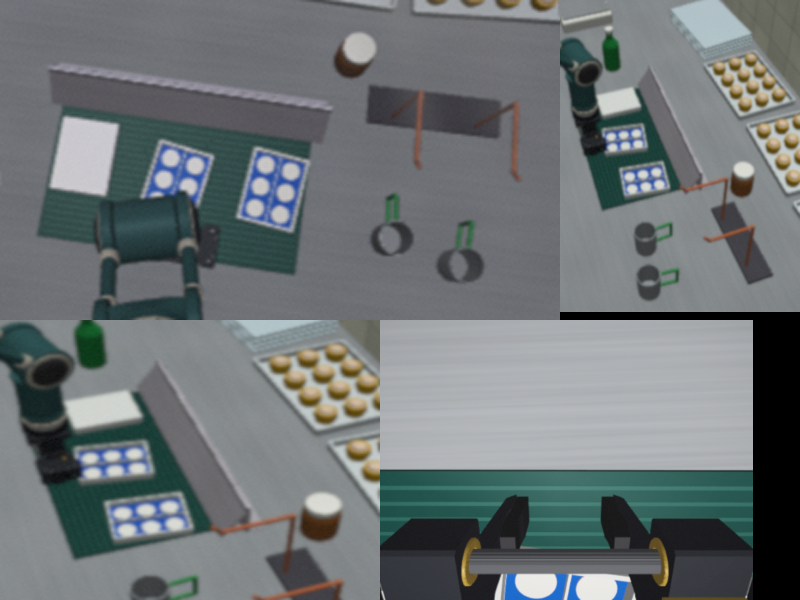

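Call:
apply_moves:
  xyz:
    - [0,0.015,-0.001]
    - [0,0.027,-0.001]
    - [0,0.037,-0.001]
    - [0,0.047,-0.001]
    - [0,0.057,-0.001]
    - [0,0.067,-0.001]
    - [0,0.077,-0.001]
    - [0,0.087,-0.001]
    - [0,0.097,-0.001]
    - [0,0.107,-0.001]
    - [0,0.117,-0.001]
    - [0,0.126,-0.001]
    - [0,0.135,-0.001]
    - [0,0.143,-0.001]
    - [0,0.151,-0.001]
    - [0,0.159,-0.001]
    - [0,0.166,-0.001]
    - [0,0.173,-0.001]
    - [0,0.179,-0.001]
    - [0,0.184,-0.001]
  delta_rot:
    - [0,0,0]
    - [0,0,0]
    - [0,0,0]
    - [0,0,0]
    - [0,0,0]
    - [0,0,0]
    - [0,0,0]
    - [0,0,0]
    - [0,0,0]
    - [0,0,0]
    - [0,0,0]
    - [0,0,0]
    - [0,0,0]
    - [0,0,0]
    - [0,0,0]
    - [0,0,0]
    - [0,0,0]
    - [0,0,0]
    - [0,0,0]
    - [0,0,0]
  grip: [55,55,55,55,55,55,55,55,55,55,55,55,55,55,55,55,55,55,55,55]

```text
time_s: 14.62
tool_pos: [583.9, 119.5, 9.7]
ee_rot: [-2.26, -2.182, 0.0]
wrist_force: [-0.6, 0.6, -0.3]
gripper_width: 0.551
```

Call:
apply_moves:
  xyz:
    - [0,0.003,0]
    - [0,0.005,0]
    - [0,0.007,0]
    - [0,0.009,0]
    - [0,0.009,0]
  delta_rot:
    - [0,0,0]
    - [0,0,0]
    - [0,0,0]
    - [0,0,0]
    - [0,0,0]
  grip: [55,55,55,55,55]

```text
time_s: 15.25
tool_pos: [591.9, 119.2, 9.5]
ee_rot: [-2.26, -2.181, 0.002]
wrist_force: [-3.9, -0.9, 1.6]
gripper_width: 0.551
```

```bash
python3 lean.py 2; python3 look.py c2.png
```

```text
[-22.8   5.9   9.5] 15.25 [-3.9 -0.9  1.6]
top 1
side 15 c [28. 10. 98.] normal [ 0.95 -0.03  0.32] min [  3. -38.  69.] max [ 40.  59. 162.]
[-22.8   5.9   9.6] 0.5511595797903748 15.35 [-3.4  0.2  1.4]
```

View pics/c2.png

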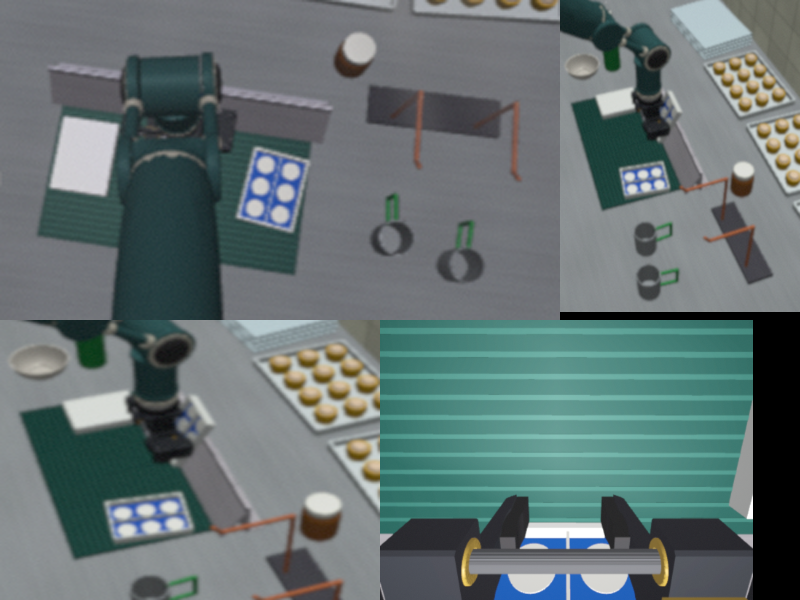

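Call:
apply_moves:
  xyz:
    - [0,-0.025,0]
    - [0,-0.05,0]
    - [0,-0.05,-0.05]
    - [0,-0.05,-0.1]
    - [0,-0.05,-0.15]
    - [0.005,-0.01,-0.155]
    - [0.005,0.05,-0.155]
    - [0.005,0.1,-0.155]
    - [0.005,0.118,-0.155]
    - [0.005,0.118,-0.155]
    - [0.005,0.118,-0.12]
    - [0.005,0.118,-0.09]
    - [0.005,0.118,-0.083]
    - [0.005,0.118,-0.083]
  delta_rot:
    - [0,0,0]
    - [0,0,0]
    - [0,0,0]
    - [0,0,0]
    - [0,0,0]
    - [0,0,0]
    - [0,0,0]
    - [0,0,0]
    - [0,0,0]
    - [0,0,0]
    - [0,0,0]
    - [0,0,0]
    - [0,0,0]
    - [0,0,0]
  grip: [55,55,55,55,55,55,55,55,55,55,55,55,55,55]

```text
time_s: 17.25
tool_pos: [710.4, 120.1, 93.0]
ee_rot: [2.26, 2.182, -0.0]
wrist_force: [0.8, 0.1, -0.6]
gripper_width: 0.554
```

```bash
python3 lean.py 2; python3 look.py c3.png
```

```text
[95.5 10.9 93. ] 17.25 [ 0.8  0.1 -0.6]
top 0
side 23 c [28. 23. 65.] normal [-0.94  0.08  0.34] min [ 14. -30.  32.] max [ 75.  54. 225.]
[96.9 11.1 94.7] 0.5514638920686962 17.35 [-0.   0.6 -0.1]
```

View pics/c3.png

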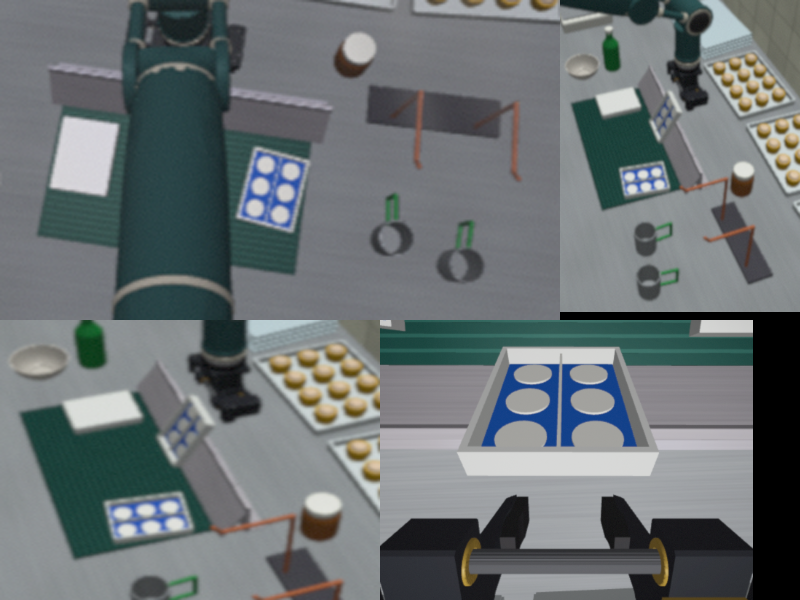

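Call:
apply_moves:
  xyz:
    - [0,-0.012,0]
    - [0,-0.024,0]
    - [0,-0.032,0]
    - [0,-0.04,0]
    - [0,-0.048,0]
    - [0,-0.056,0]
    - [0,-0.064,0]
    - [0,-0.072,0]
    - [0,-0.08,0]
    - [0,-0.088,0]
    - [0,-0.096,0]
    - [0,-0.104,0]
    - [0,-0.112,0]
    - [0,-0.12,0]
    - [0,-0.13,0]
    - [0,-0.14,0]
    - [0,-0.15,0]
    - [0,-0.15,-0.02]
    - [0,-0.15,-0.06]
  delta_rot:
    - [0,0,0]
    - [0,0,0]
    - [0,0,0]
    - [0,0,0]
    - [0,0,0]
    - [0,0,0]
    - [0,0,0]
    - [0,0,0]
    - [0,0,0]
    - [0,0,0]
    - [0,0,0]
    - [0,0,0]
    - [0,0,0]
    - [0,0,0]
    - [0,0,0]
    - [0,0,0]
    - [0,0,0]
    - [0,0,0]
    - [0,0,0]
  grip: [55,55,55,55,55,55,55,55,55,55,55,55,55,55,55,55,55,55,55]

```text
time_s: 19.88
tool_pos: [559.6, 125.1, 152.7]
ee_rot: [-2.259, -2.181, 0.004]
wrist_force: [1.1, -0.5, -0.2]
gripper_width: 0.553
```

```bash
python3 look.py c4.png; python3 - <<'E'
from h import *
blue(cam('top')); blue(cam('side'))
E
```

```text
[-55.3  10.7 152.7] 0.5532131545275183 19.875 [ 1.1 -0.5 -0.2]
tray u [ -97. -170.] [ 86. 117.] 83.9
tray u [ -97. -169.] [ 76. 112.] 83.0
```

View pics/c4.png

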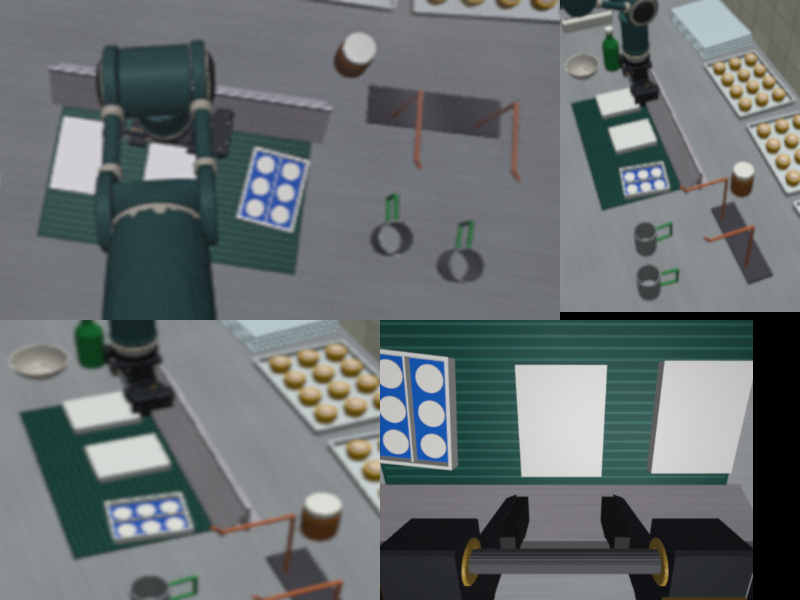

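Call:
apply_moves:
  xyz:
    - [-0.035,-0.03,0]
    - [-0.08,-0.07,0]
    - [-0.12,-0.11,0]
    - [-0.16,-0.14,0]
    - [-0.177,-0.15,0]
    - [-0.177,-0.15,0]
    - [-0.177,-0.15,0.04]
    - [-0.177,-0.15,0.09]
    - [-0.177,-0.15,0.13]
    - [-0.177,-0.15,0.144]
    - [-0.177,-0.15,0.144]
  delta_rot:
    - [0,0,0]
    - [0,0,0]
    - [0,0,0]
    - [0,0,0]
    - [0,0,0]
    - [0,0,0]
    - [0,0,0]
    - [0,0,0]
    - [0,0,0]
    - [0,0,0]
    - [0,0,0]
  grip: [55,55,55,55,55,55,55,55,55,55,55]

```text
time_s: 21.5
tool_pos: [404.2, -45.7, 8.0]
ee_rot: [-2.258, -2.181, 0.002]
wrist_force: [0.2, 0.1, 0.5]
gripper_width: 0.547
```

```bash
python3 look.py d1.png;  python3 - <<'E'
from h import *
blue(cam('side'))
E
```

```text
[-204.7 -165.4    8. ] 0.546620971862168 21.5 [0.2 0.1 0.5]
tray u [ -99. -169.] [ 76. 115.] 81.9
```

View pics/d1.png

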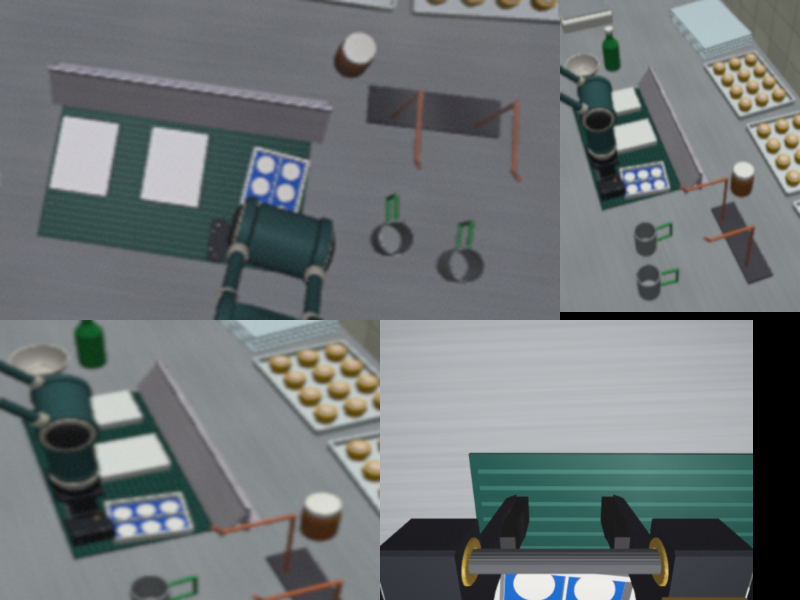

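Tray 3 is untouched and square in front of the fingers. Pushing it now, 182 mm to go.

Call:
apply_moves:
  xyz:
    - [0,0.012,0]
    - [0,0.024,0]
    - [0,0.034,0]
    - [0,0.044,0]
    - [0,0.054,0]
    - [0,0.064,0]
    - [0,0.074,0]
    - [0,0.084,0]
    - [0,0.094,0]
    - [0,0.104,0]
    - [0,0.113,0]
    - [0,0.121,0]
    - [0,0.129,0]
    - [0,0.137,0]
    - [0,0.144,0]
    - [0,0.151,0]
    - [0,0.158,0]
    - [0,0.164,0]
    - [0,0.17,0]
    - [0,0.173,0]
  delta_rot:
    - [0,0,0]
    - [0,0,0]
    - [0,0,0]
    - [0,0,0]
    - [0,0,0]
    - [0,0,0]
    - [0,0,0]
    - [0,0,0]
    - [0,0,0]
    - [0,0,0]
    - [0,0,0]
    - [0,0,0]
    - [0,0,0]
    - [0,0,0]
    - [0,0,0]
    - [0,0,0]
    - [0,0,0]
    - [0,0,0]
    - [0,0,0]
    - [0,0,0]
  grip: [55,55,55,55,55,55,55,55,55,55,55,55,55,55,55,55,55,55,55,55]

```text
time_s: 24.2
tool_pos: [578.0, -52.4, 8.7]
ee_rot: [2.26, 2.182, 0.0]
wrist_force: [-1.6, 0.7, -1.1]
gripper_width: 0.547
```

Call:
apply_moves:
  xyz:
    - [0,0.003,0]
    - [0,0.005,0]
    - [0,0.007,0]
    - [0,0.009,0]
    - [0,0.009,0]
  delta_rot:
    - [0,0,0]
    - [0,0,0]
    - [0,0,0]
    - [0,0,0]
    - [0,0,0]
  grip: [55,55,55,55,55]

```text
time_s: 24.82
tool_pos: [585.5, -52.6, 8.4]
ee_rot: [-2.259, -2.181, 0.002]
wrist_force: [-4.6, -0.1, 3.0]
gripper_width: 0.551
```

```bash
python3 lean.py -169; python3 look.py d2.png
```

```text
[ -23.2 -166.1    8.4] 24.825 [-4.6 -0.1  3. ]
top 0
side 16 c [  31. -164.   92.] normal [ 0.96 -0.08  0.27] min [   6. -208.   70.] max [  40. -123.  164.]
[ -23.2 -166.     8.4] 0.5436305840973583 24.925 [-4.6  0.3  1.8]
```

View pics/d2.png

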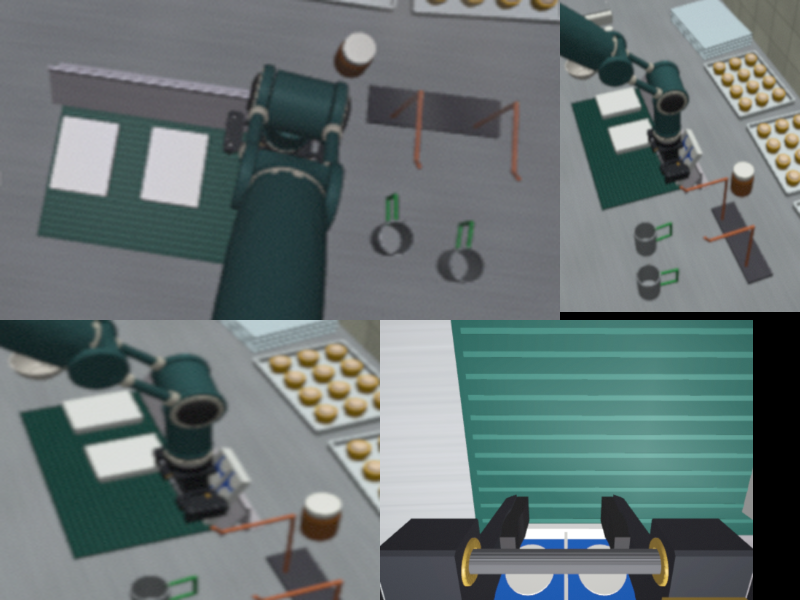

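Call:
apply_moves:
  xyz:
    - [0,-0.025,0]
    - [0,-0.05,0]
    - [0,-0.05,-0.05]
    - [0,-0.05,-0.1]
    - [0,-0.05,-0.15]
    - [0.005,-0.01,-0.155]
    - [0.005,0.05,-0.155]
    - [0.005,0.1,-0.155]
    - [0.005,0.118,-0.155]
    - [0.005,0.118,-0.155]
    - [0.005,0.118,-0.12]
    - [0.005,0.118,-0.09]
    - [0.005,0.118,-0.083]
    - [0.005,0.118,-0.083]
  delta_rot:
    - [0,0,0]
    - [0,0,0]
    - [0,0,0]
    - [0,0,0]
    - [0,0,0]
    - [0,0,0]
    - [0,0,0]
    - [0,0,0]
    - [0,0,0]
    - [0,0,0]
    - [0,0,0]
    - [0,0,0]
    - [0,0,0]
    - [0,0,0]
  grip: [55,55,55,55,55,55,55,55,55,55,55,55,55,55]

```text
time_s: 26.82
tool_pos: [704.2, -51.9, 91.9]
ee_rot: [-2.26, -2.182, 0.0]
wrist_force: [-0.4, -0.0, -0.4]
gripper_width: 0.549
```

```bash
python3 lean.py -167; python3 look.py d3.png
```

```text
[  95.4 -161.2   91.9] 26.825 [-0.4 -0.  -0.4]
top 0
side 29 c [  27. -152.   60.] normal [-0.88 -0.    0.48] min [  14. -185.   34.] max [  40. -123.   82.]
[  96.8 -161.2   93.6] 0.5468887640542784 26.925 [ 0.3  0.8 -0.1]
```

View pics/d3.png

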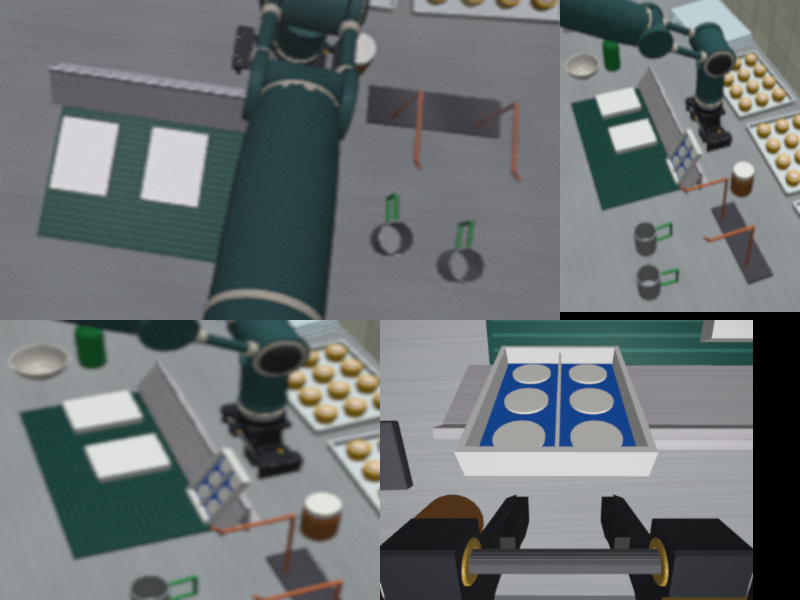

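Call:
apply_moves:
  xyz:
    - [0,-0.012,0]
    - [0,-0.024,0]
    - [0,-0.032,0]
    - [0,-0.04,0]
    - [0,-0.048,0]
    - [0,-0.056,0]
    - [0,-0.064,0]
    - [0,-0.072,0]
    - [0,-0.08,0]
    - [0,-0.088,0]
    - [0,-0.096,0]
    - [0,-0.104,0]
    - [0,-0.112,0]
    - [0,-0.12,0]
    - [0,-0.13,0]
    - [0,-0.14,0]
    - [0,-0.15,0]
    - [0,-0.15,-0.04]
    - [0,-0.15,-0.1]
    - [0,-0.15,-0.13]
  delta_rot:
    - [0,0,0]
    - [0,0,0]
    - [0,0,0]
    - [0,0,0]
    - [0,0,0]
    - [0,0,0]
    - [0,0,0]
    - [0,0,0]
    - [0,0,0]
    - [0,0,0]
    - [0,0,0]
    - [0,0,0]
    - [0,0,0]
    - [0,0,0]
    - [0,0,0]
    - [0,0,0]
    - [0,0,0]
    - [0,0,0]
    - [0,0,0]
    - [0,0,0]
  grip: [55,55,55,55,55,55,55,55,55,55,55,55,55,55,55,55,55,55,55,55]

```text
time_s: 29.58
tool_pos: [555.9, -46.8, 225.5]
ee_rot: [2.258, 2.179, 0.005]
wrist_force: [-0.5, 0.4, 1.0]
gripper_width: 0.551
```

```bash
python3 look.py d4.png; cat > jug.py <<'E'
from h import *
# rim & handle: lines from two views; rim height 80
for n in ('top','side'):
    f=cam(n); W=cloud(f); hsv=cv2.cvtColor(f['frame'],cv2.COLOR_RGB2HSV)
    X,Y,Z=W[...,0],W[...,1],W[...,2]
    gm=((hsv[...,0]>50)&(hsv[...,0]<85)&(hsv[...,1]>60)&(X>400)&(X<540)&(Y<-180)&(Y>-480))
    for nm,(lo,hi) in (('J1',(-325,-200)),('J2',(-460,-325))):
        Q=W[gm&(Y>lo)&(Y<hi)&(Z>60)&(Z<85)]
        m=(Z>66)&(Z<88)&(X>370)&(X<520)&(Y>lo)&(Y<hi)&~gm&(hsv[...,1]<60)
        P=W[m]; 
        # circle fit (Taubin-free algebraic) with radius check
        A=np.c_[2*P[:,:2],np.ones(len(P))]; b=(P[:,:2]**2).sum(1); s=np.linalg.lstsq(A,b,rcond=None)[0]
        print(n,nm,'rim n',len(P),'c',s[:2].round(1),'r',np.sqrt(s[2]+s[:2]@s[:2]).round(1),'bbox',P.min(0).round(),P.max(0).round())
        if len(Q)>4:
            h=np.median(Q,0); v=h[:2]-s[:2]; print('   handle top bar',h.round(),len(Q),'xmax',Q[:,0].max().round(),'az',np.degrees(np.arctan2(v[1],v[0])).round(1))
    b=cv2.cvtColor(f['frame'],cv2.COLOR_RGB2BGR)
    x0,y0=(320,225) if n=='top' else (215,260)
    cv2.imwrite('pics/jug_%s.png'%n,cv2.resize(b[y0:y0+80,x0:x0+90],None,fx=7,fy=7,interpolation=0))
E
python3 jug.py
```

```text
[ -53.  -161.2  225.5] 0.5512375118743236 29.575 [-0.5  0.4  1. ]
top J1 rim n 87 c [ 446.6 -261.8] r 28.1 bbox [ 418. -292.   67.] [ 475. -233.   86.]
   handle top bar [ 499. -258.   73.] 27 xmax 519.0 az 4.6
top J2 rim n 95 c [ 420.7 -380.5] r 29.4 bbox [ 386. -409.   66.] [ 489. -351.   84.]
   handle top bar [ 470. -385.   73.] 32 xmax 490.0 az -5.4
side J1 rim n 135 c [ 445.1 -263. ] r 28.4 bbox [ 416. -294.   66.] [ 475. -228.   86.]
   handle top bar [ 499. -260.   72.] 36 xmax 518.0 az 3.2
side J2 rim n 137 c [ 417.2 -381.3] r 28.9 bbox [ 385. -411.   67.] [ 488. -350.   83.]
   handle top bar [ 469. -387.   72.] 48 xmax 488.0 az -6.2
```

View pics/d4.png

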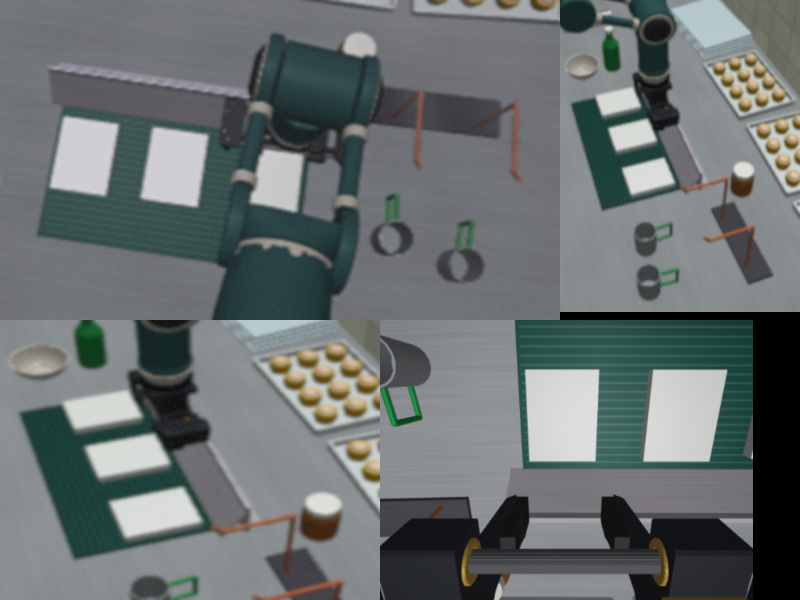

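View pics/jug_top.png

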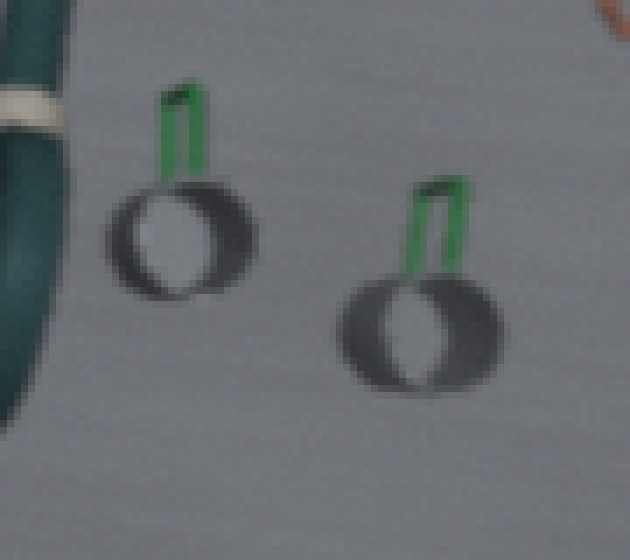

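View pics/jug_side.png

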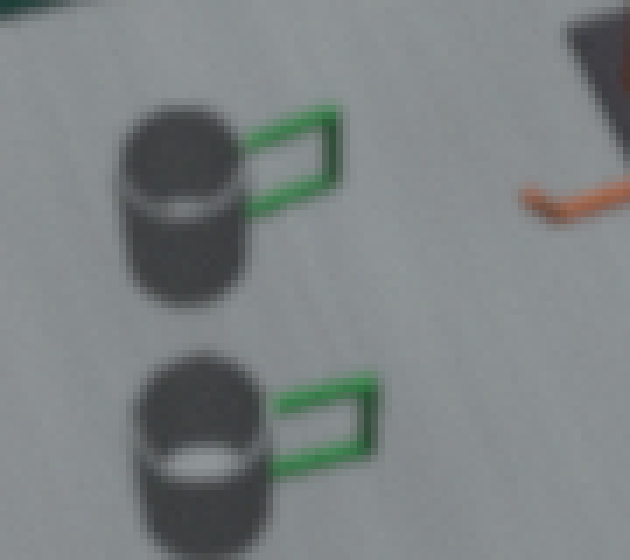

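All three trays lie flat, white side up. The two cameras agree on the jugs within about 3 mm: jug 1 at (446,-262) with its handle at 4°, jug 2 at (417,-381) with its handle at -6°. I'll fetch jug 1 first.

```bash
cat >> h.py <<'E'
def RZ(az): 
    c,s=np.cos(np.radians(az)),np.sin(np.radians(az)); return R.from_matrix(np.array([[c,s,0],[s,-c,0],[0,0,-1]]).T)
def to(p,az):
    d,a=rel(p,RZ(az)); print(p,az,'-> xyz',d.round(4),'rot',a.round(2))
E
python3 - <<'E'
from h import *
to([445.5,-262,225],93.5);to([445.5,-262,45],93.5)
E
```

```text
[445.5, -262, 225] 93.5 -> xyz [-0.2192 -0.1005 -0.0045] rot [-0.1  -0.01 -5.53]
[445.5, -262, 45] 93.5 -> xyz [-0.2193 -0.1002  0.1755] rot [-0.1  -0.01 -5.53]
```

Call:
apply_moves:
  xyz:
    - [-0.219,-0.1,0]
    - [-0.219,-0.1,0]
    - [-0.219,-0.1,0]
    - [-0.219,-0.1,0]
    - [-0.219,-0.1,0]
    - [-0.219,-0.1,0]
    - [-0.219,-0.1,0]
    - [-0.219,-0.1,0.06]
    - [-0.219,-0.1,0.085]
    - [-0.219,-0.1,0.085]
  delta_rot:
    - [0,0,-5.5]
    - [0,0,-5.5]
    - [0,0,-5.5]
    - [0,0,-5.5]
    - [0,0,-5.5]
    - [0,0,-5.5]
    - [0,0,-5.5]
    - [0,0,-5.5]
    - [0,0,-5.5]
    - [0,0,-5.5]
  grip: [100,100,100,100,100,100,100,100,100,100]

```text
time_s: 31.08
tool_pos: [445.8, -259.4, 134.0]
ee_rot: [-2.147, -2.286, 0.001]
wrist_force: [0.1, 0.1, -0.4]
gripper_width: 1.001
```

```bash
python3 look.py e1.png; python3 - <<'E'
from h import *
to([445.5,-262,45],93.5)
print(get_state()['joint_positions'].round(2))
E
```

```text
[-155.7 -377.5  134. ] 1.0013996398766598 31.075 [ 0.1  0.1 -0.4]
[445.5, -262, 45] 93.5 -> xyz [ 0.0002 -0.0031  0.0932] rot [0.11 0.08 0.04]
[-0.58  0.06  2.04  0.    1.04 -2.21]
```

View pics/e1.png

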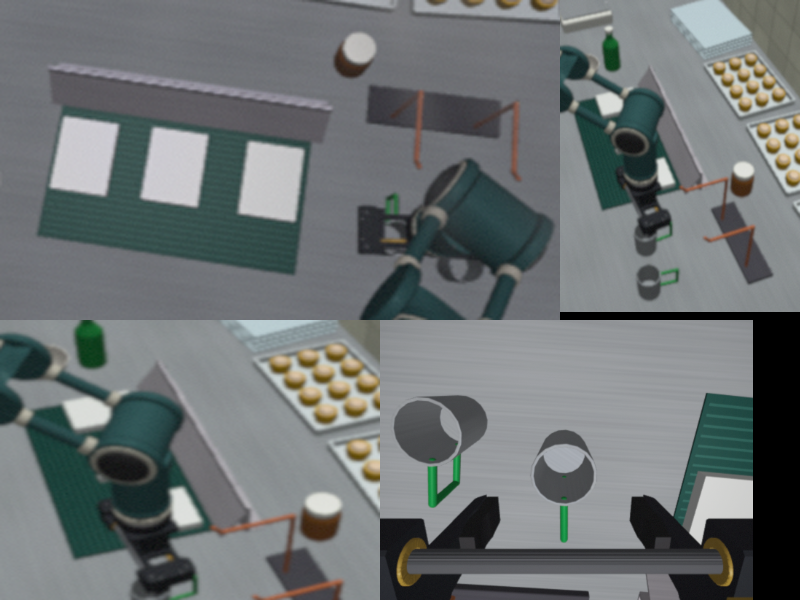

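Call:
apply_moves:
  xyz:
    - [0,0,0.04]
    - [0,0,0.075]
    - [0,0,0.09]
    - [0,0,0.09]
    - [0,0,0.09]
    - [0,0,0.09]
    - [0,0,0.09]
    - [0,0,0.09]
    - [0,0,0.09]
  delta_rot:
    - [0,0,0]
    - [0,0,0]
    - [0,0,0]
    - [0,0,0]
    - [0,0,0]
    - [0,0,0]
    - [0,0,0]
    - [0,0,0]
    - [0,0,0]
  grip: [100,100,100,100,50,50,50,50,50]

```text
time_s: 32.35
tool_pos: [447.6, -262.3, 47.5]
ee_rot: [2.152, 2.287, 0.0]
wrist_force: [-0.9, 0.2, 6.1]
gripper_width: 0.648
```

```bash
python3 look.py e2.png; python3 - <<'E'
from h import *
to([445.5,-262,45],93.5)
E
```

```text
[-153.8 -380.4   47.5] 0.647691007385231 32.35 [-0.9  0.2  6.1]
[445.5, -262, 45] 93.5 -> xyz [ 0.0004 -0.0021  0.0025] rot [ 0.05  0.05 -0.03]
```

View pics/e2.png

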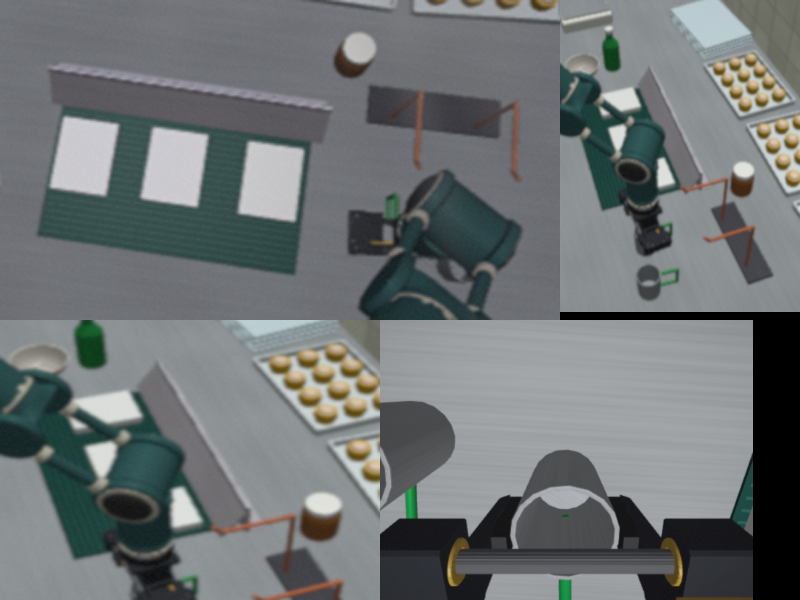

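Call:
apply_moves:
  xyz:
    - [0,0,-0.03]
    - [0,0,-0.08]
    - [0,0,-0.13]
    - [0,0,-0.156]
    - [0,0,-0.156]
    - [0,0,-0.156]
    - [0,0,-0.156]
    - [0,0,-0.156]
    - [0,0,-0.156]
    - [0,0,-0.156]
    - [0,0,-0.156]
    - [0,0,-0.156]
    - [0,0,-0.156]
    - [0,0,-0.156]
    - [0.025,0,-0.156]
    - [0.051,0,-0.156]
    - [0.051,0.03,-0.156]
    - [0.051,0.06,-0.156]
    - [0.051,0.06,-0.156]
  delta_rot:
    - [0,0,0]
    - [0,0,0]
    - [0,0,0]
    - [0,0,10]
    - [0,0,20]
    - [0,0,30]
    - [0,0,40]
    - [0,0,50]
    - [0,0,60]
    - [0,0,70]
    - [0,0,80]
    - [0,0,90]
    - [0,0,94.5]
    - [0,0,94.5]
    - [0,0,94.5]
    - [0,0,94.5]
    - [0,0,94.5]
    - [0,0,94.5]
    - [0,0,94.5]
  grip: [50,50,50,50,50,50,50,50,50,50,50,50,50,50,50,50,50,50,50]

```text
time_s: 34.88
tool_pos: [505.0, -207.0, 202.3]
ee_rot: [-3.141, 0.024, 0.0]
wrist_force: [-0.8, 0.5, -1.7]
gripper_width: 0.651
```

```bash
cat > eye.py <<'E'
import sys
from h import *
p,r,s=tool(); print(p.round(1),'tool x az',np.degrees(np.arctan2(*r.as_matrix()[[1,0],0])).round(1),s['gripper_width'],s['time_s'],s['wrist_force'].round(1))
n0=sys.argv[1]
ims=[]
for n in ('top','side'):
    f=cam(n); W=cloud(f); hsv=cv2.cvtColor(f['frame'],cv2.COLOR_RGB2HSV)
    d=np.linalg.norm(W[...,:2]-p[:2],axis=-1)
    gm=((hsv[...,0]>50)&(hsv[...,0]<85)&(hsv[...,1]>60)&(d<110)&(W[...,2]>90))
    Q=W[gm]
    if len(Q)>3: print(n,'handle n',len(Q),'med',np.median(Q,0).round(1),'min',Q.min(0).round(),'max',Q.max(0).round())
    T=Q[Q[:,2]>Q[:,2].max()-12] if len(Q)>3 else Q
    if len(T)>3: print('   upper bar',len(T),np.median(T,0).round(1),'y',T[:,1].min().round(),T[:,1].max().round())
    cm=(hsv[...,0]<14)&(hsv[...,1]>80)&(W[...,2]>170)&(W[...,2]<225)&(W[...,0]>500)&(W[...,0]<720)&(W[...,1]<-180)&(W[...,1]>-480)
    P=W[cm]
    for k,sel in (('L',P[:,1]>-330),('R',P[:,1]<=-330)):
        q=P[sel]
        if len(q)>8: print('   hook',k,len(q),'y med',np.median(q[:,1]).round(1),'xmin',q[q[:,0].argmin()].round())
    b=cv2.cvtColor(f['frame'],cv2.COLOR_RGB2BGR)
    x0,y0=(300,150) if n=='top' else (205,180)
    ims.append(cv2.resize(b[y0:y0+160,x0:x0+150],(400,427),interpolation=2))
cv2.imwrite('pics/'+n0,np.hstack(ims))
E
python3 eye.py e3.png
```

```text
[ 505.  -207.   202.3] tool x az -0.9 0.6511834282474002 34.875 [-0.8  0.5 -1.7]
top handle n 8 med [ 419.4 -211.2  575.2] min [ 410. -216.  569.] max [ 427. -207.  580.]
   upper bar 8 [ 419.4 -211.2  575.2] y -216.0 -207.0
   hook L 10 y med -256.7 xmin [ 657. -258.  193.]
   hook R 33 y med -406.0 xmin [ 613. -405.  194.]
side handle n 137 med [ 500.7 -243.   222.9] min [ 405. -282.  159.] max [ 539. -119.  594.]
   upper bar 8 [ 422.6 -169.9  586.7] y -217.0 -119.0
   hook L 99 y med -258.6 xmin [ 543. -259.  211.]
   hook R 124 y med -408.6 xmin [ 543. -407.  208.]
```

View pics/e3.png

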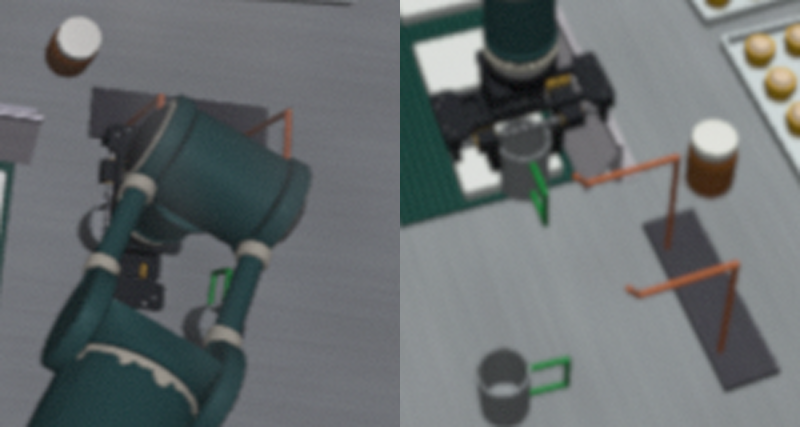

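```bash
sed -i 's/(W\[...,2\]>90))/(W[...,2]>90)\&(W[...,2]<260)\&(d<90))/' eye.py; python3 eye.py e3b.png; python3 - <<'E'
import cv2; a=cv2.imread('pics/e3b.png')
from h import *
f=cam('side'); b=cv2.cvtColor(f['frame'],cv2.COLOR_RGB2BGR)[215:275,230:320]; cv2.imwrite('pics/e3c.png',cv2.resize(b,None,fx=8,fy=8,interpolation=2))
E
```

```text
[ 503.1 -207.1  202. ] tool x az -1.0 0.6472832137063612 34.975 [ 0.3  0.1 -1.5]
   hook L 12 y med -256.6 xmin [ 654. -258.  192.]
   hook R 36 y med -406.8 xmin [ 610. -407.  190.]
side handle n 110 med [ 500.5 -251.2  201.6] min [ 496. -283.  156.] max [ 544. -214.  232.]
   upper bar 41 [ 500.2 -258.4  225.6] y -282.0 -233.0
   hook L 98 y med -258.9 xmin [ 543. -259.  211.]
   hook R 123 y med -408.9 xmin [ 542. -409.  212.]
```

View pics/e3c.png

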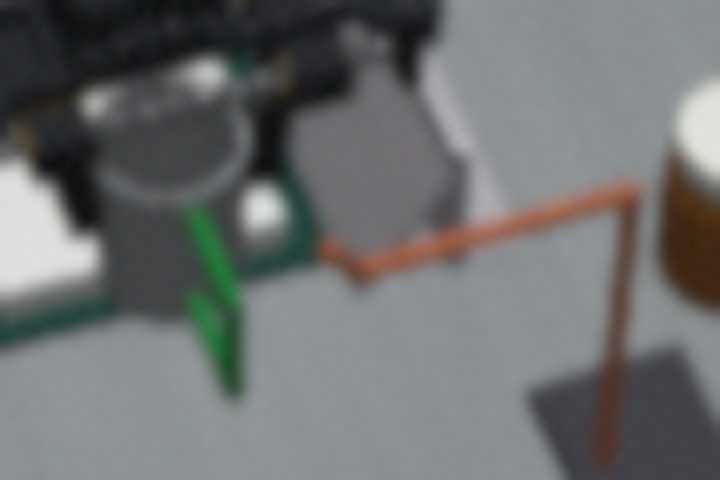

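Call:
apply_moves:
  xyz:
    - [0.01,0,0]
    - [0.02,0,0]
    - [0.03,0,0]
    - [0.04,0,0]
    - [0.05,0,0]
    - [0.06,0,0]
    - [0.07,0,0]
    - [0.08,0,0]
    - [0.09,0,0]
    - [0.1,0,0]
    - [0.1,0,0]
    - [0.1,0,0]
  delta_rot:
    - [0,0,0]
    - [0,0,0]
    - [0,0,0]
    - [0,0,0]
    - [0,0,0]
    - [0,0,0]
    - [0,0,0]
    - [0,0,0]
    - [0,0,0]
    - [0,0,0]
    - [0,0,0]
    - [0,0,0]
  grip: [50,50,50,50,50,50,50,50,50,50,50,50]

```text
time_s: 36.62
tool_pos: [603.6, -209.1, 202.6]
ee_rot: [-3.141, 0.028, 0.001]
wrist_force: [1.5, -0.6, -1.3]
gripper_width: 0.646
```

```bash
python3 eye.py e4.png; python3 - <<'E'
from h import *
f=cam('side'); b=cv2.cvtColor(f['frame'],cv2.COLOR_RGB2BGR)[205:275,240:330]; cv2.imwrite('pics/e4c.png',cv2.resize(b,None,fx=8,fy=8,interpolation=2))
E
```

```text
[ 603.6 -209.1  202.6] tool x az -1.0 0.6459323324087037 36.625 [ 1.5 -0.6 -1.3]
   hook R 68 y med -405.5 xmin [ 544. -403.  211.]
side handle n 86 med [ 600.5 -261.8  213.6] min [ 597. -285.  171.] max [ 624. -226.  232.]
   upper bar 37 [ 600.5 -260.9  227. ] y -284.0 -236.0
   hook L 87 y med -258.8 xmin [ 542. -259.  212.]
   hook R 124 y med -408.5 xmin [ 543. -408.  209.]
```

View pics/e4c.png

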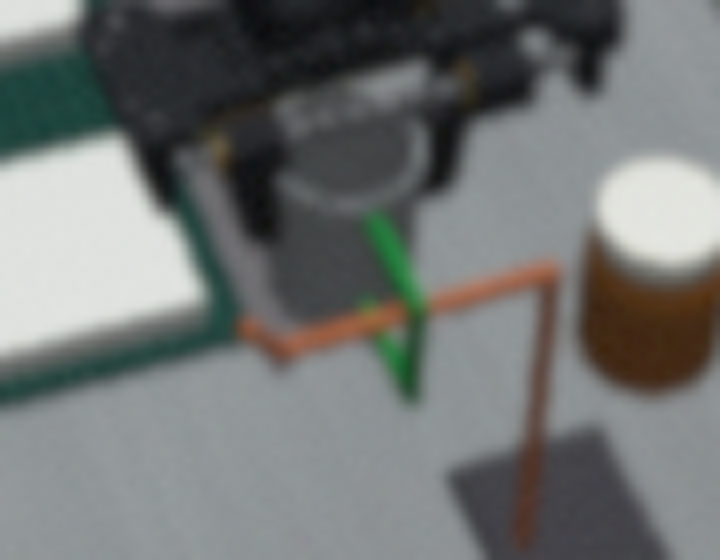

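Call:
apply_moves:
  xyz:
    - [0,0,0.006]
    - [0,0,0.012]
    - [0,0,0.018]
    - [0,0,0.023]
    - [0,0,0.026]
    - [0,0,0.027]
    - [0,0,0.027]
  delta_rot:
    - [0,0,0]
    - [0,0,0]
    - [0,0,0]
    - [0,0,0]
    - [0,0,0]
    - [0,0,0]
    - [0,0,0]
  grip: [50,50,50,50,50,50,50]

```text
time_s: 37.65
tool_pos: [603.9, -209.2, 175.8]
ee_rot: [3.141, -0.028, 0.0]
wrist_force: [-0.3, -0.6, -1.6]
gripper_width: 0.646
```

```bash
python3 eye.py e5.png; python3 - <<'E'
from h import *
f=cam('side'); b=cv2.cvtColor(f['frame'],cv2.COLOR_RGB2BGR)[205:275,240:330]; cv2.imwrite('pics/e5c.png',cv2.resize(b,None,fx=8,fy=8,interpolation=2))
E
```

```text
[ 603.9 -209.2  175.8] tool x az -1.0 0.6463369389108333 37.65 [-0.3 -0.6 -1.6]
   hook R 76 y med -405.7 xmin [ 544. -403.  211.]
side handle n 91 med [ 600.9 -257.9  178.6] min [ 597. -286.  127.] max [ 616. -231.  205.]
   upper bar 38 [ 601.2 -260.9  200.7] y -286.0 -236.0
   hook L 91 y med -258.7 xmin [ 543. -257.  208.]
   hook R 122 y med -408.5 xmin [ 541. -410.  213.]
```

View pics/e5c.png

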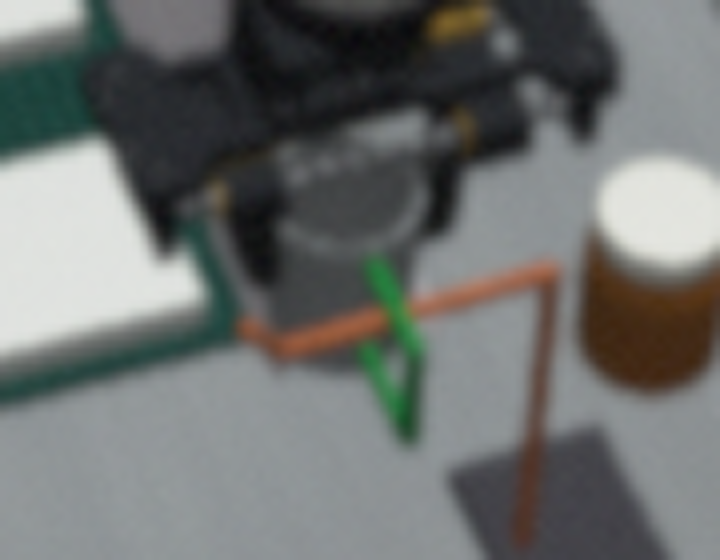

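Call:
apply_moves:
  xyz:
    - [0,0,0.002]
    - [0,0,0.004]
    - [0,0,0.004]
    - [0,0,0.004]
    - [0,0,0.004]
    - [0,0,0.004]
    - [0,0,0.004]
    - [0,0,0.004]
    - [0,0,0.004]
    - [0,0,0.004]
  delta_rot:
    - [0,0,0]
    - [0,0,0]
    - [0,0,0]
    - [0,0,0]
    - [0,0,0]
    - [0,0,0]
    - [0,0,0]
    - [0,0,0]
    - [0,0,0]
    - [0,0,0]
  grip: [50,50,60,63,66,68,72,80,90,100]

```text
time_s: 39.05
tool_pos: [603.9, -209.1, 171.7]
ee_rot: [3.141, -0.028, 0.0]
wrist_force: [0.2, -0.2, 0.4]
gripper_width: 0.986
```

```bash
cat > hk.py <<'E'
import sys
from h import *
p,r,s=tool(); print(p.round(1),s['gripper_width'],s['time_s'],s['wrist_force'].round(1))
f=cam('side'); b=cv2.cvtColor(f['frame'],cv2.COLOR_RGB2BGR)[190:330,220:360]; a=cv2.cvtColor(cam('wrist')['frame'],cv2.COLOR_RGB2BGR); t=cv2.cvtColor(cam('top')['frame'],cv2.COLOR_RGB2BGR)[150:290,320:440]
cv2.imwrite('pics/'+sys.argv[1],np.hstack([cv2.resize(b,(400,400),interpolation=2),np.vstack([cv2.resize(a,(300,225)),np.zeros((175,300,3),np.uint8)])]))
cv2.imwrite('pics/t'+sys.argv[1],cv2.resize(t,(500,583),interpolation=2))
E
python3 hk.py e6.png
```

```text
[ 603.9 -209.1  171.7] 0.9858691152268497 39.05 [ 0.2 -0.2  0.4]
```

View pics/e6.png

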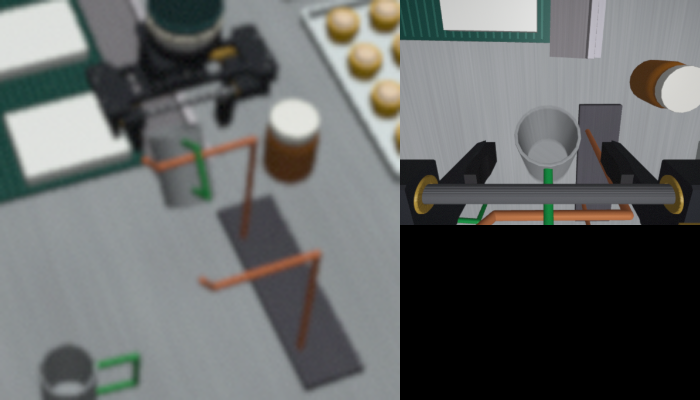

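Call:
apply_moves:
  xyz:
    - [0,0,-0.03]
    - [0,0,-0.08]
    - [0,0,-0.12]
    - [-0.05,0.03,-0.12]
    - [-0.1,0.08,-0.12]
    - [-0.15,0.13,-0.12]
    - [-0.187,0.17,-0.12]
    - [-0.187,0.17,-0.12]
    - [-0.187,0.17,-0.12]
    - [-0.187,0.17,-0.12]
    - [-0.187,0.17,-0.12]
    - [-0.187,0.17,-0.1]
    - [-0.187,0.17,-0.05]
    - [-0.187,0.17,0.0]
    - [-0.187,0.17,0.035]
    - [-0.187,0.17,0.035]
  delta_rot:
    - [0,0,0]
    - [0,0,0]
    - [0,0,0]
    - [0,0,10]
    - [0,0,20]
    - [0,0,30]
    - [0,0,40]
    - [0,0,50]
    - [0,0,60]
    - [0,0,70]
    - [0,0,80]
    - [0,0,90]
    - [0,0,95]
    - [0,0,95]
    - [0,0,95]
    - [0,0,95]
  grip: [100,100,100,100,100,100,100,100,100,100,100,100,100,100,100,100]

```text
time_s: 41.2
tool_pos: [411.7, -373.7, 133.4]
ee_rot: [2.101, -2.335, -0.011]
wrist_force: [-0.2, -0.0, -0.4]
gripper_width: 1.001
```

```bash
python3 hk.py f1.png; python3 jug.py | grep J2 -A1; python3 - <<'E'
from h import *
to([417.5,-381,45],-96)
print(get_state()['joint_positions'].round(2))
E
```

```text
[ 411.7 -373.7  133.4] 1.001207935093174 41.2 [-0.2 -0.  -0.4]
[417.5, -381, 45] -96 -> xyz [ 0.0034 -0.0025  0.0942] rot [-0.18 -0.15 -0.03]
[-0.78  0.13  1.95 -0.    1.05  0.89]Traceback (most recent call last):
  File "jug.py", line 13, in <module>
    print(n,nm,'rim n',len(P),'c',s[:2].round(1),'r',np.sqrt(s[2]+s[:2]@s[:2]).round(1),'bbox',P.min(0).round(),P.max(0).round())
                                                                                               ~~~~~^^^
    return umr_minimum(a, axis, None, out, keepdims, initial, where)
ValueError: zero-size array to reduction operation minimum which has no identity
```

View pics/f1.png

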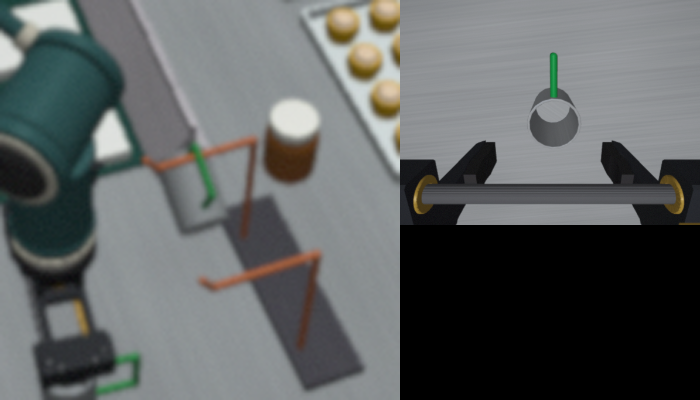

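Call:
apply_moves:
  xyz:
    - [0.003,-0.001,0.04]
    - [0.003,-0.001,0.075]
    - [0.003,-0.001,0.09]
    - [0.003,-0.001,0.09]
    - [0.003,-0.001,0.09]
    - [0.003,-0.001,0.09]
    - [0.003,-0.001,0.09]
    - [0.003,-0.001,0.09]
    - [0.003,-0.001,0.09]
  delta_rot:
    - [0,0,0]
    - [0,0,0]
    - [0,0,0]
    - [0,0,0]
    - [0,0,0]
    - [0,0,0]
    - [0,0,0]
    - [0,0,0]
    - [0,0,0]
  grip: [100,100,100,100,50,50,50,50,50]

```text
time_s: 42.52
tool_pos: [415.0, -379.6, 47.6]
ee_rot: [2.101, -2.335, 0.003]
wrist_force: [-0.4, -1.1, 5.5]
gripper_width: 0.648
```

```bash
python3 hk.py f2.png; python3 - <<'E'
from h import *
to([505,-458,202],-1); to([417.5,-381,45],-96)
E
```

```text
[ 415.  -379.6   47.6] 0.6482334736507112 42.525 [-0.4 -1.1  5.5]
[505, -458, 202] -1 -> xyz [ 0.0687 -0.0979 -0.1541] rot [ 1.000e-02 -1.200e-01 -9.503e+01]
[417.5, -381, 45] -96 -> xyz [ 0.0011 -0.0026  0.0026] rot [-0.07 -0.07 -0.03]
```

View pics/f2.png

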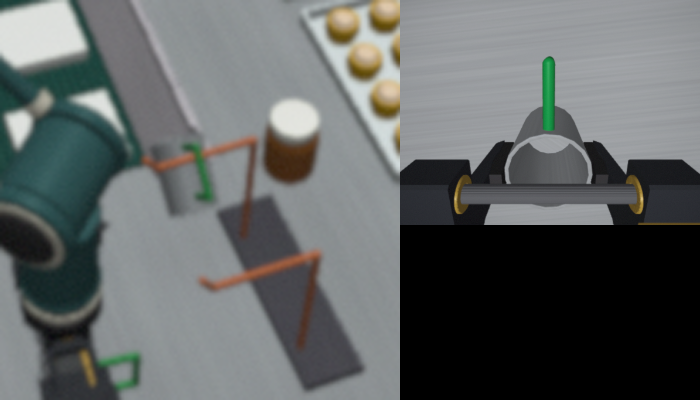

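Call:
apply_moves:
  xyz:
    - [0,0,-0.03]
    - [0,0,-0.08]
    - [0,0,-0.13]
    - [0,0,-0.155]
    - [0,0,-0.155]
    - [0,0,-0.155]
    - [0,0,-0.155]
    - [0,0,-0.155]
    - [0,0,-0.155]
    - [0,0,-0.155]
    - [0,0,-0.155]
    - [0,0,-0.155]
    - [0,0,-0.155]
    - [0.04,-0.004,-0.155]
    - [0.079,-0.008,-0.155]
    - [0.075,-0.05,-0.155]
    - [0.07,-0.098,-0.155]
    - [0.07,-0.098,-0.155]
    - [0.07,-0.098,-0.155]
  delta_rot:
    - [0,0,0]
    - [0,0,0]
    - [0,0,0]
    - [0,0,-10]
    - [0,0,-20]
    - [0,0,-30]
    - [0,0,-40]
    - [0,0,-50]
    - [0,0,-60]
    - [0,0,-70]
    - [0,0,-80]
    - [0,0,-90]
    - [0,0,-95]
    - [0,0,-95]
    - [0,0,-95]
    - [0,0,-95]
    - [0,0,-95]
    - [0,0,-95]
    - [0,0,-95]
  grip: [50,50,50,50,50,50,50,50,50,50,50,50,50,50,50,50,50,50,50]

```text
time_s: 45.05
tool_pos: [503.8, -457.9, 200.2]
ee_rot: [-3.14, 0.027, 0.004]
wrist_force: [0.3, 0.4, -1.4]
gripper_width: 0.651
```

```bash
python3 eye.py f3.png; python3 hk.py f3h.png
```

```text
[ 503.8 -457.9  200.2] tool x az -1.0 0.6513418079377152 45.05 [ 0.3  0.4 -1.4]
top handle n 81 med [ 504.6 -404.7  220.9] min [ 502. -430.  168.] max [ 512. -381.  231.]
   upper bar 43 [ 504.9 -403.9  226.1] y -427.0 -381.0
   hook L 77 y med -256.1 xmin [ 546. -255.  212.]
   hook R 73 y med -405.9 xmin [ 545. -406.  211.]
   hook L 9 y med -260.9 xmin [ 660. -261.  194.]
   hook R 43 y med -408.6 xmin [ 594. -406.  193.]
[ 503.3 -458.3  200.9] 0.6466540535987041 45.15 [ 0.2 -0.2 -1. ]
```

View pics/f3.png

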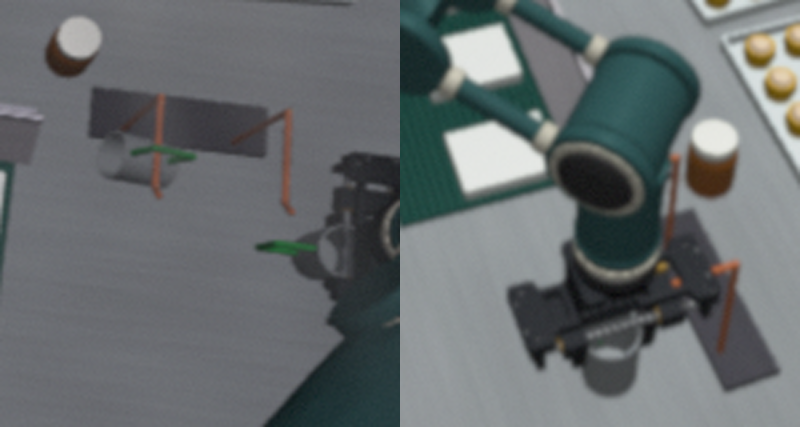

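View pics/f3h.png

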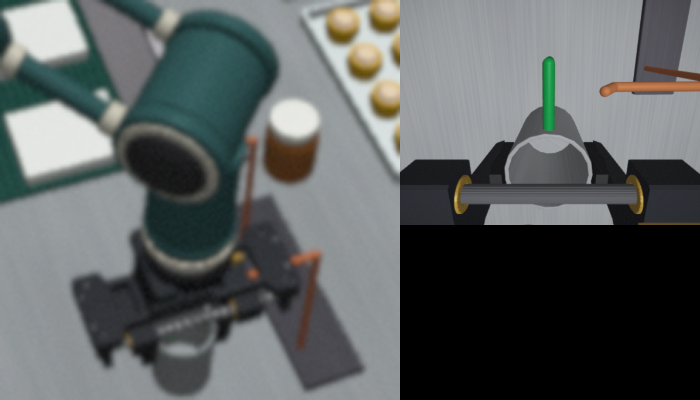

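Call:
apply_moves:
  xyz:
    - [0.01,0,0]
    - [0.02,0,0]
    - [0.03,0,0]
    - [0.04,0,0]
    - [0.05,0,0]
    - [0.06,0,0]
    - [0.07,0,0]
    - [0.08,0,0]
    - [0.09,0,0]
    - [0.1,0,0]
    - [0.1,0,0]
    - [0.1,0,0]
  delta_rot:
    - [0,0,0]
    - [0,0,0]
    - [0,0,0]
    - [0,0,0]
    - [0,0,0]
    - [0,0,0]
    - [0,0,0]
    - [0,0,0]
    - [0,0,0]
    - [0,0,0]
    - [0,0,0]
    - [0,0,0]
  grip: [50,50,50,50,50,50,50,50,50,50,50,50]

```text
time_s: 46.8
tool_pos: [604.4, -460.5, 201.6]
ee_rot: [-3.141, 0.028, 0.001]
wrist_force: [-0.1, -0.2, -2.2]
gripper_width: 0.648
```

```bash
python3 eye.py f4.png; python3 hk.py f4h.png
```

```text
[ 604.4 -460.5  201.6] tool x az -1.0 0.6475021137508832 46.8 [-0.1 -0.2 -2.2]
top handle n 55 med [ 605.3 -405.9  224.9] min [ 602. -431.  169.] max [ 609. -384.  231.]
   upper bar 36 [ 605.4 -408.4  226.5] y -431.0 -384.0
   hook L 75 y med -256.1 xmin [ 546. -256.  210.]
   hook R 72 y med -405.3 xmin [ 544. -403.  210.]
   hook L 92 y med -259.2 xmin [ 543. -259.  211.]
[ 604.2 -460.6  201.7] 0.6526481597659162 46.9 [-0.1 -0.3 -1.4]
```

View pics/f4.png

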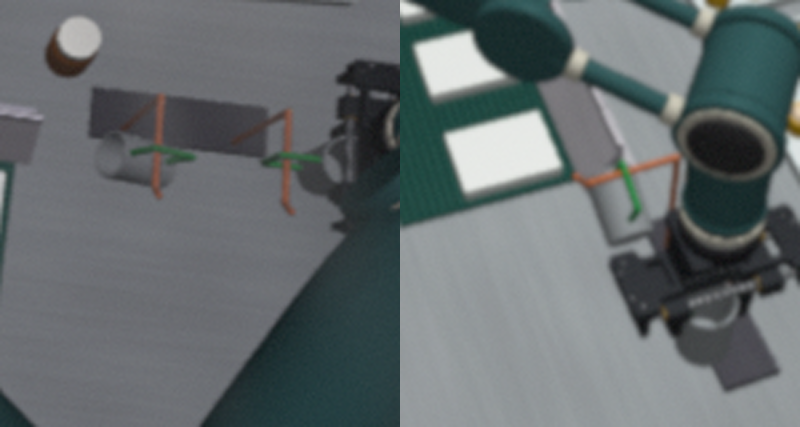

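View pics/f4h.png

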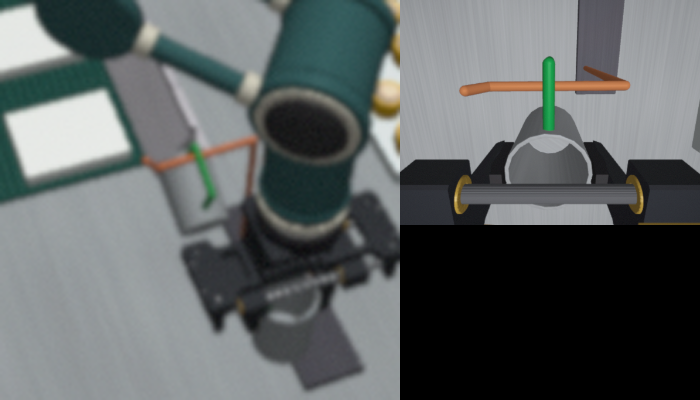

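The handle passes over the right hook: in the wrist view the bar at row 86 runs under the handle's top bar. Next I'll lower it and release.

Call:
apply_moves:
  xyz:
    - [0,0,0.006]
    - [0,0,0.012]
    - [0,0,0.018]
    - [0,0,0.023]
    - [0,0,0.027]
    - [0,0,0.03]
    - [0,0,0.03]
    - [0,0,0.03]
    - [0,0,0.03]
    - [0,0,0.03]
    - [0,0,0.03]
    - [0,0,0.03]
    - [0,0,0.03]
    - [0,0,0.03]
    - [0,0,0.03]
  delta_rot:
    - [0,0,0]
    - [0,0,0]
    - [0,0,0]
    - [0,0,0]
    - [0,0,0]
    - [0,0,0]
    - [0,0,0]
    - [0,0,0]
    - [0,0,0]
    - [0,0,0]
    - [0,0,0]
    - [0,0,0]
    - [0,0,0]
    - [0,0,0]
    - [0,0,0]
  grip: [50,50,50,50,50,50,50,60,63,66,68,72,80,90,100]

```text
time_s: 48.92
tool_pos: [604.6, -460.6, 171.7]
ee_rot: [3.141, -0.028, 0.0]
wrist_force: [-0.1, 0.2, 0.6]
gripper_width: 0.985
```

```bash
python3 hk.py f5.png
```

```text
[ 604.6 -460.6  171.7] 0.9851351809677097 48.925 [-0.1  0.2  0.6]
```

View pics/f5.png

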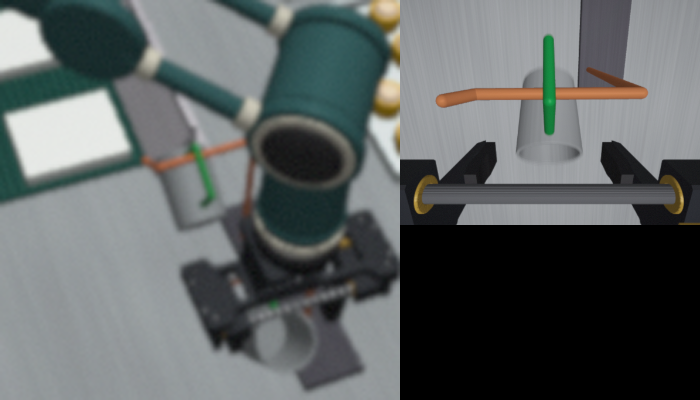

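View pics/tf5.png

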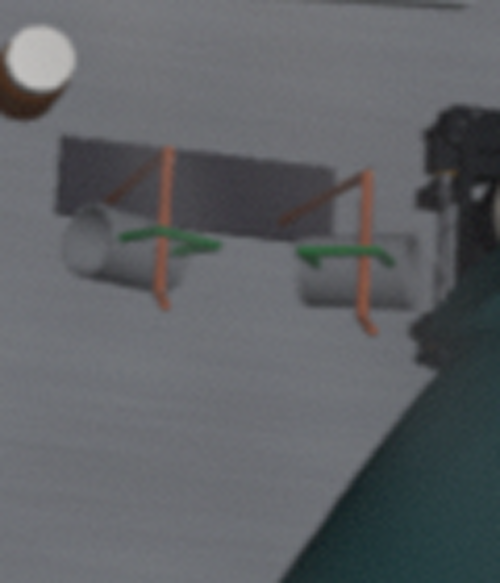

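Call:
apply_moves:
  xyz:
    - [0,0,-0.03]
    - [0,0,-0.08]
    - [0,0,-0.13]
    - [-0.05,0.0,-0.13]
    - [-0.1,0.0,-0.13]
    - [-0.15,0.0,-0.13]
    - [-0.18,0.0,-0.13]
    - [-0.18,0.0,-0.13]
    - [-0.18,0.0,-0.13]
    - [-0.18,0.0,-0.13]
    - [-0.18,0.0,-0.13]
    - [-0.18,0.0,-0.13]
    - [-0.18,0.0,-0.13]
    - [-0.18,0.0,-0.13]
    - [-0.18,0.0,-0.13]
    - [-0.18,0.0,-0.13]
    - [-0.18,0.0,-0.13]
    - [-0.18,0.0,-0.13]
    - [-0.18,0.0,-0.13]
    - [-0.18,0.0,-0.13]
  delta_rot:
    - [0,0,0]
    - [0,0,0]
    - [0,0,0]
    - [0,0,0]
    - [0,0,0]
    - [0,0,0]
    - [0,0,0]
    - [0,0,0]
    - [0,0,0]
    - [0,0,0]
    - [0,0,0]
    - [0,0,0]
    - [0,0,0]
    - [0,0,0]
    - [0,0,0]
    - [0,0,0]
    - [0,0,0]
    - [0,0,0]
    - [0,0,0]
    - [0,0,0]
  grip: [100,100,100,100,100,100,100,100,100,100,100,100,100,100,100,100,100,100,100,100]

```text
time_s: 51.58
tool_pos: [424.6, -457.3, 301.7]
ee_rot: [3.141, -0.028, -0.0]
wrist_force: [0.5, -0.7, -0.1]
gripper_width: 1.003
```

```bash
python3 look.py g1.png; python3 hk.py g1h.png; python3 - <<'E'
from h import *
# trays: white patches on mat: heights & rects
f=cam('top'); W=cloud(f); hsv=cv2.cvtColor(f['frame'],cv2.COLOR_RGB2HSV); U=(W-O)@RU.as_matrix()
m=((hsv[...,1]<40)&(hsv[...,2]>150)&(abs(U[...,1])<260)&(U[...,0]<0)&(U[...,0]>-250)).astype(np.uint8)
n,l,st,c=cv2.connectedComponentsWithStats(m)
for i in range(1,n):
    if st[i,4]>100:
        q=W[l==i]; A=np.c_[q[:,:2],np.ones(len(q))]; k=np.linalg.lstsq(A,q[:,2],rcond=None)[0]
        print(cv2.minAreaRect(U[l==i][:,:2].astype(np.float32)),'z',np.median(q[:,2]).round(1),'tilt deg',np.degrees(np.hypot(*k[:2])).round(1))
for nm,(u,v) in {'jar':(328,165),'soap':(132,200),'bowl':(132,230)}.items(): print(nm,W[v,u].round())
E
```

```text
[-169.9 -576.1  301.7] 1.0026731878151574 51.575 [ 0.5 -0.7 -0.1]
[ 424.6 -457.3  301.7] 0.9975006247298933 51.725 [-0.  -0.7  0.4]
((-87.29255676269531, 172.4188995361328), (105.0113296508789, 130.16436767578125), 89.8334732055664) z 21.9 tilt deg 0.7
((-82.98363494873047, 9.215171813964844), (101.87968444824219, 129.35174560546875), 89.744140625) z 21.7 tilt deg 0.6
((-83.29667663574219, -165.3562469482422), (98.97595977783203, 129.52320861816406), 89.76897430419922) z 21.7 tilt deg 0.3
jar [ 759. -170.   89.]
soap [554. 473. 120.]
bowl [466. 495.   6.]
```

View pics/g1.png

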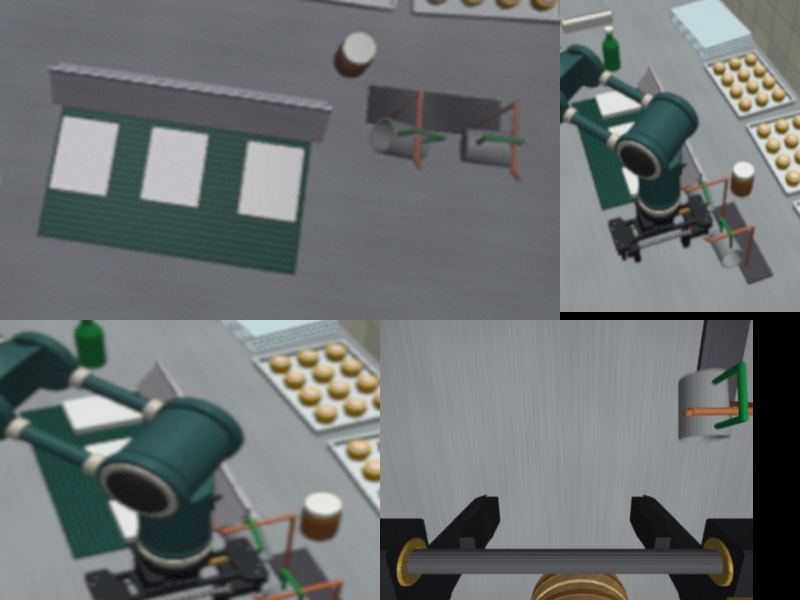

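View pics/g1h.png

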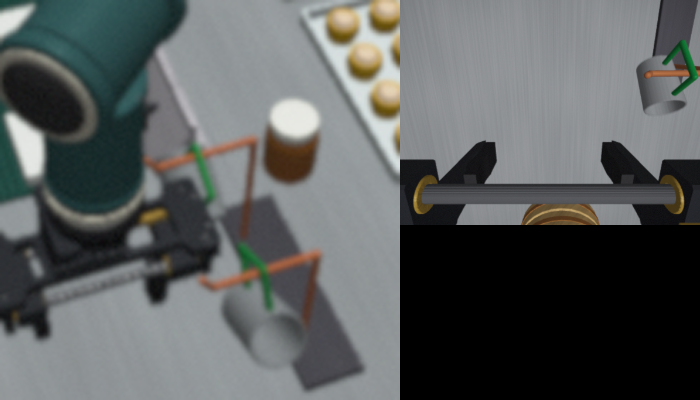

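Both jugs hang and are still swinging. All trays are flat at z 22 with tilt under 1°, and the bystanders haven't moved. I'll move clear and let the swing die down.

Call:
apply_moves:
  xyz:
    - [0,-0.05,-0.05]
    - [0,-0.1,-0.1]
    - [0,-0.15,-0.12]
    - [0,-0.2,-0.12]
    - [0,-0.25,-0.12]
    - [0,-0.3,-0.12]
    - [0,-0.35,-0.12]
    - [0,-0.4,-0.12]
    - [0,-0.4,-0.12]
    - [0,-0.4,-0.12]
    - [0,-0.4,-0.12]
    - [0,-0.4,-0.12]
    - [0,-0.4,-0.12]
    - [0,-0.4,-0.12]
    - [0,-0.4,-0.12]
    - [0,-0.4,-0.12]
    - [0,-0.4,-0.12]
    - [0,-0.4,-0.12]
    - [0,-0.4,-0.12]
    - [0,-0.4,-0.12]
  delta_rot:
    - [0,0,0]
    - [0,0,0]
    - [0,0,0]
    - [0,0,0]
    - [0,0,0]
    - [0,0,0]
    - [0,0,0]
    - [0,0,0]
    - [0,0,0]
    - [0,0,0]
    - [0,0,0]
    - [0,0,0]
    - [0,0,0]
    - [0,0,0]
    - [0,0,0]
    - [0,0,0]
    - [0,0,0]
    - [0,0,0]
    - [0,0,0]
    - [0,0,0]
  grip: [100,100,100,100,100,100,100,100,100,100,100,100,100,100,100,100,100,100,100,100]

```text
time_s: 54.42
tool_pos: [431.8, -57.4, 421.7]
ee_rot: [-3.141, 0.028, 0.0]
wrist_force: [0.4, -0.3, 0.5]
gripper_width: 0.997
```

Call:
apply_moves:
  xyz:
    - [0,0,0]
    - [0,0,0]
    - [0,0,0]
    - [0,0,0]
    - [0,0,0]
    - [0,0,0]
    - [0,0,0]
    - [0,0,0]
    - [0,0,0]
    - [0,0,0]
    - [0,0,0]
    - [0,0,0]
    - [0,0,0]
    - [0,0,0]
    - [0,0,0]
    - [0,0,0]
    - [0,0,0]
    - [0,0,0]
    - [0,0,0]
    - [0,0,0]
  delta_rot:
    - [0,0,0]
    - [0,0,0]
    - [0,0,0]
    - [0,0,0]
    - [0,0,0]
    - [0,0,0]
    - [0,0,0]
    - [0,0,0]
    - [0,0,0]
    - [0,0,0]
    - [0,0,0]
    - [0,0,0]
    - [0,0,0]
    - [0,0,0]
    - [0,0,0]
    - [0,0,0]
    - [0,0,0]
    - [0,0,0]
    - [0,0,0]
    - [0,0,0]
  grip: [100,100,100,100,100,100,100,100,100,100,100,100,100,100,100,100,100,100,100,100]

```text
time_s: 56.92
tool_pos: [431.8, -57.4, 421.7]
ee_rot: [3.141, -0.028, -0.0]
wrist_force: [-0.5, -0.7, -0.4]
gripper_width: 1.002
```

```bash
python3 look.py g2.png; python3 hk.py g2h.png
```

```text
[-176.7 -176.2  421.7] 1.00199373451966 56.925 [-0.5 -0.7 -0.4]
[431.8 -57.4 421.7] 1.0025445579047476 57.075 [-0.4  0.5 -0.4]
```

View pics/g2.png

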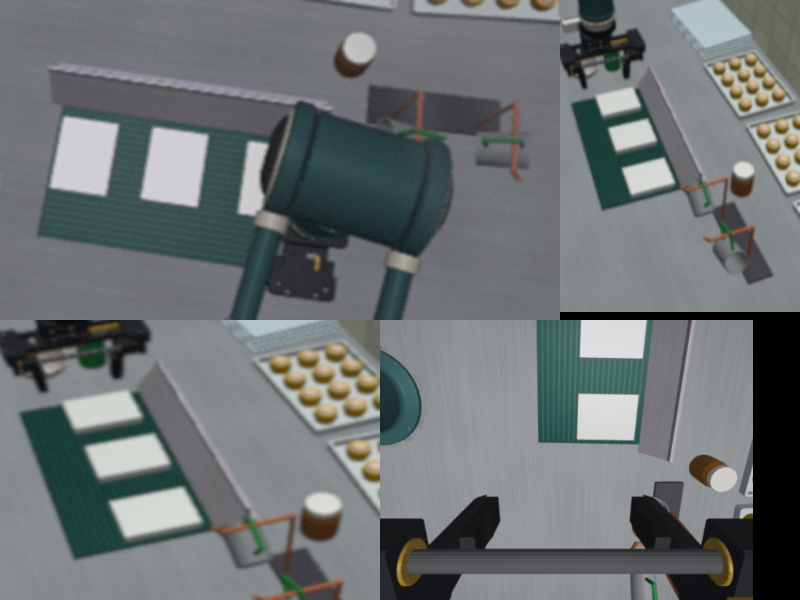

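View pics/g2h.png

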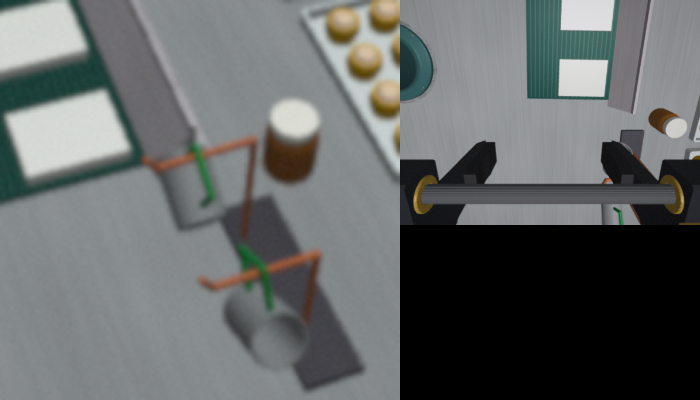

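Call:
apply_moves:
  xyz:
    - [0,0,0]
    - [0,0,0]
    - [0,0,0]
    - [0,0,0]
    - [0,0,0]
    - [0,0,0]
    - [0,0,0]
    - [0,0,0]
    - [0,0,0]
    - [0,0,0]
    - [0,0,0]
    - [0,0,0]
    - [0,0,0]
    - [0,0,0]
    - [0,0,0]
    - [0,0,0]
    - [0,0,0]
    - [0,0,0]
    - [0,0,0]
    - [0,0,0]
  delta_rot:
    - [0,0,0]
    - [0,0,0]
    - [0,0,0]
    - [0,0,0]
    - [0,0,0]
    - [0,0,0]
    - [0,0,0]
    - [0,0,0]
    - [0,0,0]
    - [0,0,0]
    - [0,0,0]
    - [0,0,0]
    - [0,0,0]
    - [0,0,0]
    - [0,0,0]
    - [0,0,0]
    - [0,0,0]
    - [0,0,0]
    - [0,0,0]
    - [0,0,0]
  grip: [100,100,100,100,100,100,100,100,100,100,100,100,100,100,100,100,100,100,100,100]

```text
time_s: 59.72
tool_pos: [431.8, -57.4, 421.7]
ee_rot: [-3.141, 0.028, -0.0]
wrist_force: [-0.8, -0.2, 0.3]
gripper_width: 1.0
```

Call:
apply_moves:
  xyz:
    - [0,0,0]
    - [0,0,0]
    - [0,0,0]
    - [0,0,0]
    - [0,0,0]
    - [0,0,0]
    - [0,0,0]
    - [0,0,0]
    - [0,0,0]
    - [0,0,0]
    - [0,0,0]
    - [0,0,0]
    - [0,0,0]
    - [0,0,0]
    - [0,0,0]
    - [0,0,0]
    - [0,0,0]
    - [0,0,0]
    - [0,0,0]
    - [0,0,0]
  delta_rot:
    - [0,0,0]
    - [0,0,0]
    - [0,0,0]
    - [0,0,0]
    - [0,0,0]
    - [0,0,0]
    - [0,0,0]
    - [0,0,0]
    - [0,0,0]
    - [0,0,0]
    - [0,0,0]
    - [0,0,0]
    - [0,0,0]
    - [0,0,0]
    - [0,0,0]
    - [0,0,0]
    - [0,0,0]
    - [0,0,0]
    - [0,0,0]
    - [0,0,0]
  grip: [100,100,100,100,100,100,100,100,100,100,100,100,100,100,100,100,100,100,100,100]

```text
time_s: 62.22
tool_pos: [431.8, -57.4, 421.7]
ee_rot: [3.141, -0.028, 0.0]
wrist_force: [-0.1, 0.2, -1.1]
gripper_width: 1.005
```

```bash
python3 - <<'E'
from h import *
fs=[cam('side') for _ in range(8)]
for k,(lo,hi) in (('L',(-330,-180)),('R',(-480,-330))):
    for f in fs[::7]:
        W=cloud(f); hsv=cv2.cvtColor(f['frame'],cv2.COLOR_RGB2HSV)
        m=(hsv[...,0]>50)&(hsv[...,0]<85)&(hsv[...,1]>60)&(W[...,0]>520)&(W[...,0]<680)&(W[...,1]>lo)&(W[...,1]<hi)&(W[...,2]>90)
        Q=W[m]; print(k,len(Q),Q.mean(0).round(1),Q.min(0).round(),Q.max(0).round())
d=np.abs(fs[0]['frame'].astype(int)-fs[-1]['frame']).sum(-1); print('moving px',(d>90).sum())
E
python3 hk.py g3h.png
```

```text
L 59 [ 600.6 -280.4  188. ] [ 596. -304.  150.] [ 606. -250.  204.]
L 57 [ 600.3 -279.9  188.8] [ 596. -303.  150.] [ 605. -246.  205.]
R 83 [ 604.5 -397.   182.3] [ 600. -433.  135.] [ 625. -360.  209.]
R 83 [ 604.6 -396.   182.2] [ 601. -435.  130.] [ 627. -360.  205.]
moving px 0
[431.8 -57.4 421.7] 0.9983020889656202 62.625 [ 0.3  0.1 -1.1]
```

View pics/g3h.png

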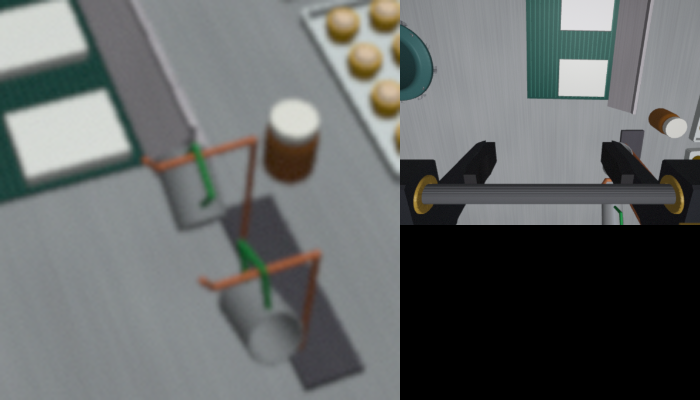

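Both jugs are at rest on their hooks at x≈600-605, mid-bar. Handing in.

```bash
python3 -c "
from station import *
print(job_done())"
```

```text
the job is handed in; nothing more can be done
None
```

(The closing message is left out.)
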